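# Load the lunch warmer, snap its lid on and switch it on

### The job

Get lunch warming: lift the ice pack out of the olive warmer and lay it flat on the drip tray, and stand every food pot upright in a bay of its own on the heating floor. Then push the lid straight down over the two snap hooks until both sides have clicked home, and only then turn the red handle clockwise from off to on. Leave the tumbler, bowl and spoon where they are.

Things in the scene. Friction and masses are not known exactly. Their poses are not given: they have to be found in the camera images.
- warmer: Lunch warmer, fixed: dark plinth 340 mm long, 214 mm wide under the tub, 30 mm high, on it an olive open tub and behind that a grey control deck. Origin: on the bench under the tub's centre; x from tub to deck, y to the left hook, z up. Deck 120 x 150 mm, centre at x +178 mm, top 60 mm up. Two olive snap hooks stand outside the tub at x 0, y +96 and -96 mm, 30 mm wide, tops 98 mm up; they spread outwards
- bay1 (a point): Centre of bay 1 of the tub, on the heating floor (32 mm above the bench); fixed to the warmer; axes as the warmer's. A pot fits with its x along the warmer's x (either way round).
- bay2 (a point): Centre of bay 2 of the tub, on the heating floor (32 mm above the bench); fixed to the warmer; axes as the warmer's. A pot fits with its x along the warmer's x (either way round).
- bay3 (a point): Centre of bay 3 of the tub, on the heating floor (32 mm above the bench); fixed to the warmer; axes as the warmer's. A pot fits with its x along the warmer's x (either way round).
- bay4 (a point): Centre of bay 4 of the tub, on the heating floor (32 mm above the bench); fixed to the warmer; axes as the warmer's. A pot fits with its x along the warmer's x (either way round).
- tub_mouth (a point): Centre of the tub's mouth, level with its rim, 76 mm above the bench; axes as the warmer's. Tub inside 140 (x) x 164 (y) mm, walls 5 mm thick, heating floor 32 mm above the bench. Ribs 4 mm thick and 8 mm high cross on the floor along x = 0 and y = 0 and part it into four bays of 68 x 80 mm.
- lid: Olive lid, 150 (x) x 176 (y) mm, loose, 200 to 325 g, roof top at +26 mm, 22 mm deep inside. Origin: centre of the underside that meets the rim: home is origin on tub_mouth, lid x along warmer x (either way round). Four guide tongues reach 18 mm below it, outside the tub's front and back walls (3 mm clearance, flared). At first it stands on the bench on the tongues (origin 18 mm up)
- lid_grip (a point): Middle of the lid's grey bar grip, 38 mm above the lid's origin; the bar is 16 mm wide (x), 70 mm long (y) and rises from 26 to 48 mm above the lid's origin.
- lid_left (a point): Outer end of the snap flange at the lid's +y end, underside (0, +94, 0 in the lid's frame). Flange 4 mm thick, 60 mm wide. Let down, the lid first rests with the flanges on the hooks' sloping heads, about 14 mm above home; a straight push of some 8 to 20 N on the middle spreads both hooks until they click over the flanges; then it cannot be lifted. Home: 76 mm above the bench
- lid_right (a point): The same at the lid's -y end (0, -94, 0); 76 mm above the bench when clicked home
- hook_left (a joint): Bending of the snap hook at warmer y = +96 mm, rad: 0 at rest, grows as it is spread outwards (about 0.08 when the flange passes), and back to 0 once it has clicked over the flange.
- hook_right (a joint): The same for the snap hook at warmer y = -96 mm.
- switch (a joint): Angle of the red rotary mains handle on the deck, rad: 0 = off (bar along the warmer's x), 1.57 = on (bar across, along the warmer's y). Turns clockwise seen from above to go on. It is pulled into the nearer of the two end detents (0.11 N m at the ends), so turned past the middle it snaps over by itself when let go.
- switch_grip (a point): On the handle's axis, 88 mm above the bench, fixed to the warmer (its axes are the warmer's and do not turn with the handle). The handle's bar is 14 mm wide, 68 mm long, and rises from 70 to 96 mm above the bench on a round hub 60 mm across (top at 70 mm).
- ice_pack: Yellow hard-frozen ice pack, 100 (x) x 50 (y) x 20 mm, 150 g, loose. Origin: centre of the underside; z up. At first it lies in the tub on top of the ribs (underside 40 mm above the bench).
- drip_tray: Shallow aluminium drip tray, fixed, 110 (x) x 150 (y) mm, 12 mm high with 3 mm walls and 3 mm floor. Origin: centre of the underside.
- pot1: Food pot, all four alike: stainless box 60 (x) x 70 (y) x 34 mm with a 6 mm white lid (top 40 mm up) and on it a blue bar grip 12 mm wide (x), 44 mm long (y), from 40 to 60 mm above the underside. 110 to 230 g. Origin: centre of the underside; z up. Two to four pots are present in a run, standing on the bench; absent ones read None.
- pot2: Food pot, all four alike: stainless box 60 (x) x 70 (y) x 34 mm with a 6 mm white lid (top 40 mm up) and on it a blue bar grip 12 mm wide (x), 44 mm long (y), from 40 to 60 mm above the underside. 110 to 230 g. Origin: centre of the underside; z up. Two to four pots are present in a run, standing on the bench; absent ones read None.
- pot3: Food pot, all four alike: stainless box 60 (x) x 70 (y) x 34 mm with a 6 mm white lid (top 40 mm up) and on it a blue bar grip 12 mm wide (x), 44 mm long (y), from 40 to 60 mm above the underside. 110 to 230 g. Origin: centre of the underside; z up. Two to four pots are present in a run, standing on the bench; absent ones read None.
- pot4: Food pot, all four alike: stainless box 60 (x) x 70 (y) x 34 mm with a 6 mm white lid (top 40 mm up) and on it a blue bar grip 12 mm wide (x), 44 mm long (y), from 40 to 60 mm above the underside. 110 to 230 g. Origin: centre of the underside; z up. Two to four pots are present in a run, standing on the bench; absent ones read None.
- tumbler: Bystander: stainless tumbler with black twist cap, 72 mm across, 152 mm tall, standing. Origin: centre of the underside.
- bowl: Bystander: little wooden bowl, 104 mm across, 45 mm high. Origin: centre of the underside.
- spoon: Bystander: grey plastic spoon, 160 mm long, lying along its x, 20 mm thick at the handle. Origin: middle of its length, on the bench.

How it is judged:
By the outcome, as a careful person would: the job done as asked, in the order asked, and still so for the second after the job is handed in, with the robot touching nothing.
Of pot1, pot2, pot3, pot4 only 2 to 4 are there at a start; the rules pass over those that are not, and their reading is None.
At some moment in a run one of pot1, pot2, pot3, pot4, lid may be knocked a few centimetres aside while the robot is not near it.
It also fails if it takes over 210 s, if anything falls off the work surface, if the arm or the gripper's body presses on something with over 40 N, if the wrist force passes 120 N, or if a joint passes its speed limit or range.

### The arm

A 7-joint arm with a two-finger parallel gripper is mounted at the origin on the work surface. World frame = base frame: x ahead of the robot, y to its left, z up, the work surface at z = 0. Lengths are in mm, angles in degrees, forces in N, time in s.
With the tool pointing down it reaches from about 425 to 1025 mm from the base axis. Payload 3.6 kg.
Tool frame: the origin (TCP) lies on the centre line of the jaws, within the pads' length; the fingertips stand 25 mm ahead of it and the grasp point (between the pads) lies 6 mm ahead of it; z points along the fingers, y is the line along which they close (so a half turn about z gives the same grasp; the last joint's range is limited). The gripper opens to 85 mm and grips with 20 to 120 N. Pads are 22 mm wide; open, the fingers measure 114 mm over their backs; the gripper's body (76 mm by 85 mm) begins 54 mm behind the grasp point. The pads swing forward as they close: fully open they stand 13 mm farther back than shut.
Start: joints at [71.82, 33.873, 2.773, 92.16, -1.908, 54.013, -1.931], TCP at [160.906, -706.922, 256.302] pointing down, gripper open.
Joint ranges: [-153.93, 153.93], [-27.13, 128.08], [-72.61, 78.16], [10.71, 143.7], [-87.88, 267.88], [4.46, 118.87], [-176.78, 176.78]. Speed limits (degrees/s): [147.25, 147.25, 180, 180, 180, 180, 180].

### API

Orientations are given as [roll, pitch, yaw] about the fixed x, y, z axes, in that order (R = Rz(yaw) Ry(pitch) Rx(roll)).
In Python, from plant import manip gives the robot as it stands. The module is installed in compiled form; this text tells all that it offers.
- The arm moves only by the tool carry_out, never from a script. Its argument "increments" is a list of rows, each a list of 3 entries, a list of its own where there are three numbers: the shift along the tool's x, y, z in units of 0.2 m (1.0 is 0.2 m), then the turn, a rotation vector about the tool's x, y, z in units of 180 degrees (1.0 is 180 degrees), then the closure in counts, from 0 (fully open) to 255 (shut). In form: [[[dx, dy, dz], [wx, wy, wz], jaw], ...]. A call has 1 to 10 rows; each row is the pose to reach, as a shift and turn from the pose commanded when the call began, along the tool's axes at that moment, turning the shorter way round; what a row does not reach only later rows make up. A row lasts 1/12 s, in which the tool goes at most 41.7 mm and 7.16 degrees, less where a joint would pass 70% of its speed; a pose out of reach is approached as far as the arm can. A call with a number of a shift or a turn outside -1 to 1 is refused whole. A call with a gripper value outside its range is refused whole. The fingers move at their own pace and stop on an object; "newtons" is the grip in N (left out, the last holds). Time passes only in rows, so rows that repeat a pose let the fingers close. It gives the time, the measured TCP pose, the force, the opening and the grip force at its end, in the units of the state.
- manip.state(): the state, without advancing time (a new reading comes with each control period).
- manip.snapshot(name): name is "side" or "top" or "wrist"; returns a dict with "pixels" (420x560x3 uint8, red, green, blue), "K" (3x3 intrinsics, pixels), "xyz" and "orientation" of the camera in the world. Camera axes: x right, y down, z forward; pixel columns grow to the right and rows downward; lengths in mm; the calibration is good to about 2 mm. A picture is of the moment at which its call begins. There is no depth.
- manip.hand_in(): hands the job in; it is judged then, once.
The state is a dict: "time": time; "joints": joint angles; "joint_vel": joint speeds; "joint_torque": joint torques, N m; "tcp_pos": TCP position; "eef_rot": TCP orientation; "wrist_force": force on the tool from outside, world axes, zero at the start; "ft_torque": the same for the moment, N m; "grip_width": opening from 0.0 (shut) to 1.0 (fully open); "gripper_force": force on a finger pad.
Only numpy, scipy, OpenCV 4.12 (cv2) and the standard library are available. Lean on these libraries where they do the work, as an engineer would, in place of code of your own. Each camera call takes 0.05 s, during which the arm holds its last target. There are 200 camera calls.

## Working session

There is one attempt and no reset: what is moved stays moved. The work goes in short steps, Python scripts to look and compute and a tool call to move; the robot and the scene stay as the last step left them, time stands still between calls to the robot, and variables do not carry over. Pictures are saved under pics/ and viewed, at most 14 in all, crops included, and the job is handed in when it is done.

Besides the shell and the picture viewer there is one more tool, called as a command line: name --argument value ..., lists and objects as JSON in quotes. carry_out: Moves the arm, as the interface text tells. Its arguments: {"type":"object","properties":{"increments":{"type":"array"},"newtons":{"type":"number"}},"required":["increments"]}

```bash
mkdir -p pics; cat > h.py <<'E'
import numpy as np, cv2, pickle
from scipy.spatial.transform import Rotation as R
from plant import manip
def snap(n, f=None):
    s=manip.snapshot(n)
    if f: cv2.imwrite(f'pics/{f}.png', cv2.cvtColor(s['pixels'],cv2.COLOR_RGB2BGR)); pickle.dump(s,open(f'pics/{f}.pkl','wb'))
    return s
def rot(s):
    o=np.array(s['orientation'],float)
    return o if o.shape==(3,3) else R.from_euler('xyz',o,degrees=True).as_matrix()
def ray(s,u,v):
    d=rot(s)@np.linalg.inv(np.array(s['K']))@np.array([u,v,1.]); return np.array(s['xyz'],float),d/np.linalg.norm(d)
def onz(s,u,v,z):
    o,d=ray(s,u,v); return o+d*(z-o[2])/d[2]
def tri(s1,p1,s2,p2):
    o1,d1=ray(s1,*p1);o2,d2=ray(s2,*p2)
    t=np.linalg.lstsq(np.c_[d1,-d2],o2-o1,rcond=None)[0]
    a,b=o1+d1*t[0],o2+d2*t[1]; return (a+b)/2,np.linalg.norm(a-b)
def proj(s,P):
    q=np.array(s['K'])@rot(s).T@(np.array(P,float)-np.array(s['xyz'])); return q[:2]/q[2]
def to(p,yaw=None,tilt=None):
    "increments from current TCP to world p with tool down and tool yaw"
    st=manip.state(); R0=R.from_euler('xyz',st['eef_rot'],degrees=True)
    d=R0.inv().apply(np.array(p)-np.array(st['tcp_pos']))/200
    w=np.zeros(3)
    if yaw is not None: w=(R0.inv()*R.from_euler('xyz',[180,0,yaw],degrees=True)).as_rotvec()/np.pi
    return np.round(d,4),np.round(w,4)
E
python3 - <<'E'
from h import *
for n in ['top','side','wrist']:
    s=snap(n,n+'0'); print(n,s['K'],s['xyz'],s['orientation'])
print(manip.state())
E
```

```text
top [[378.8923458    0.         281.60026529]
 [  0.         378.8923458  208.23426965]
 [  0.           0.           1.        ]] [ 330.9197768    50.17376999 1074.50049739] [-170.55876489   -1.41170354  -89.303545  ]
side [[410.58792737   0.         278.08675934]
 [  0.         410.58792737 205.56005739]
 [  0.           0.           1.        ]] [-15.26268272 818.76363079 914.26133899] [-132.00637336    0.99339295 -145.80137922]
wrist [[295.64701024   0.         282.54503013]
 [  0.         295.64701024 214.46237827]
 [  0.           0.           1.        ]] [ 231.69483194 -689.69020145  372.00427471] [ 1.63522270e+02  9.84007050e-02 -7.72320064e+01]
{'time': 0.15, 'joints': array([71.82015595, 33.91577046,  2.77111595, 92.21942117, -1.90589436,
       54.01437998, -1.93075553]), 'joint_vel': array([-0.08411566, -0.10122203,  0.12892927, -0.20949586, -0.042592  ,
        0.08651556,  0.01323981]), 'joint_torque': array([ 2.44966293e-03, -5.49252355e+01,  1.54965721e+00, -1.98452514e+01,
        9.62597842e-03,  5.70260687e-03,  2.71906146e-06]), 'tcp_pos': array([ 160.74163346, -706.3328134 ,  255.37896268]), 'eef_rot': array([-1.79896920e+02,  9.21213166e-03,  1.28259761e+01]), 'wrist_force': array([ 0.37727319,  0.0155519 , -0.15433747]), 'ft_torque': array([-0.00216846, -0.0209728 , -0.00324496]), 'gripper_force': 0.0, 'grip_width': 1.0009233117196967}
```

View pics/top0.png

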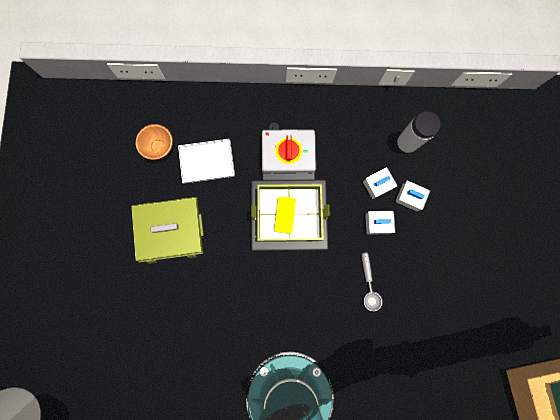

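View pics/side0.png

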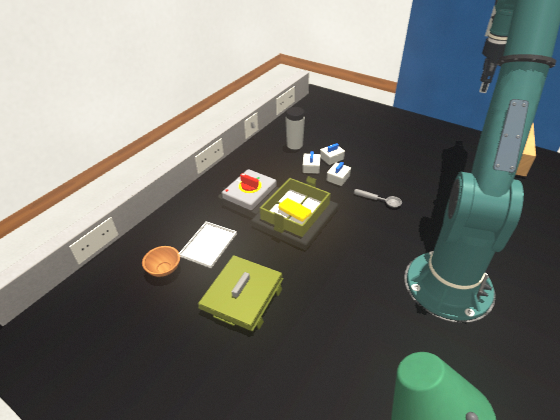

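The top view shows three pots at about (380,183), (413,195) and (381,222), the tub at (290,213) with the ice pack on its ribs, the lid at (167,229), the tray at (206,160) and the switch at (289,150). The side view shows the same objects, and nothing hides them. Next I'll measure them.

```bash
cat >> h.py <<'E'
def blobs(s,lo,hi,amin=25,roi=None,k=0):
    hsv=cv2.cvtColor(s['pixels'],cv2.COLOR_RGB2HSV); m=cv2.inRange(hsv,np.array(lo),np.array(hi))
    if roi: x0,y0,x1,y1=roi; z=np.zeros_like(m); z[y0:y1,x0:x1]=m[y0:y1,x0:x1]; m=z
    if k: m=cv2.morphologyEx(m,cv2.MORPH_CLOSE,np.ones((k,k),np.uint8))
    cs,_=cv2.findContours(m,cv2.RETR_EXTERNAL,cv2.CHAIN_APPROX_NONE); out=[]
    for c in cs:
        a=cv2.contourArea(c)
        if a>=amin:
            M=cv2.moments(c); out.append(dict(a=a,c=(M['m10']/M['m00'],M['m01']/M['m00']),box=cv2.boxPoints(cv2.minAreaRect(c)),cnt=c[:,0,:]))
    return sorted(out,key=lambda b:-b['a'])
BLUE=((100,120,60),(125,255,255)); YEL=((26,150,150),(32,255,255)); OLV=((28,80,40),(42,255,255)); RED=((0,180,100),(6,255,255))
def rect(s,cnt,z):
    "contour cast on plane z -> centre, sizes, yaw of long side (deg mod 180)"
    P=np.array([onz(s,u,v,z)[:2] for u,v in cnt],np.float32); r=cv2.minAreaRect(P); b=cv2.boxPoints(r)
    e=[b[1]-b[0],b[2]-b[1]]; L=max(e,key=np.linalg.norm)
    return np.round(r[0],1),np.round(sorted(r[1]),1),round(float(np.degrees(np.arctan2(L[1],L[0]))%180),1)
E
python3 - <<'E'
from h import *
np.set_printoptions(suppress=True,precision=1)
T=pickle.load(open('pics/top0.pkl','rb'));S=pickle.load(open('pics/side0.pkl','rb'))
for nm,c,z,am in [('blue',BLUE,60,8),('yel',YEL,60,30),('red',RED,96,30),('olv',OLV,44,100)]:
    bt=blobs(T,*c,amin=am,roi=(100,60,460,330)); bs=blobs(S,*c,amin=am,roi=(130,100,400,340))
    print(nm,[ (b['a'],np.array(b['c'])) for b in bt],[ (b['a'],np.array(b['c'])) for b in bs])
    for b in bt:
        print('  top',rect(T,b['cnt'],z))
        for q in bs:
            p,e=tri(T,b['c'],S,q['c'])
            if e<12: print('     tri',p,e)
for nm,roi in [('tray',(170,130,240,190)),('grip',(140,210,190,245)),('potlids',(355,160,440,240))]:
    for b in blobs(T,(0,0,110),(179,70,255),20,roi): print(nm,b['a'],np.array(b['c']),rect(T,b['cnt'],{'tray':12,'grip':66,'potlids':40}[nm]))
E
```

```text
blue [(62.0, array([415.6, 193.8])), (40.0, array([382.2, 180.7])), (20.5, array([382.4, 220.6]))] [(45.0, array([332.8, 146.9])), (32.0, array([396.6, 103.3])), (30.0, array([339.2, 166.5])), (18.0, array([311.2, 155.1]))]
  top (array([ 546.8, -341.4]), array([14.6, 43. ]), 66.2)
     tri [ 547.8 -344.6   52.6] 0.28869822725333616
  top (array([ 580.9, -249.7]), array([ 9.9, 46. ]), 117.5)
     tri [ 583.7 -250.7   56.8] 2.4478157948477874
  top (array([ 469.2, -246.2]), array([11. , 44.2]), 90.9)
     tri [ 471.  -249.7   52.1] 0.7734702908498782
yel [(574.5, array([284.7, 214.4])), (166.5, array([139.9, 211.2])), (144.0, array([141.7, 227.2])), (112.5, array([288.2, 152.8]))] [(300.5, array([294.7, 208.2])), (33.0, array([249.5, 188.7]))]
  top (array([487.4,  18.2]), array([ 47.4, 106.2]), 174.1)
     tri [484.1  18.4  53.5] 0.08499345827326381
  top (array([481., 403.]), array([48.9, 53.2]), 90.9)
  top (array([447.6, 387.6]), array([65.8, 80.6]), 105.9)
     tri [415.  300.5 357.8] 11.809951118435201
  top (array([663.6,  11.3]), array([72.5, 72.6]), 90.9)
     tri [663.6  11.
[... 341 characters left out ...]
556.0, array([295. , 205.9]))]
  top (array([438.5, 335.1]), array([165. , 187.4]), 98.7)
     tri [441.8 344.3  20.7] 0.9382510725798803
  top (array([493.5,  -5. ]), array([156.4, 199.5]), 91.0)
     tri [491.8   3.5  48.1] 1.3718410859472685
  top (array([668.8,  10.7]), array([73.7, 73.8]), 90.9)
tray 1946.0 [205.8 160.5] (array([644.4, 246.5]), array([115.5, 152.4]), 99.2)
grip 122.5 [163.4 227.3] (array([442.9, 338.2]), array([16.9, 71.2]), 97.0)
potlids 597.0 [413.1 195.8] (array([ 545.1, -341. ]), array([71.9, 77.5]), 65.9)
potlids 575.0 [379.6 182.6] (array([ 581.2, -248. ]), array([62. , 82.2]), 117.6)
potlids 569.0 [380.1 221.8] (array([ 469.2, -246.3]), array([61.4, 78.8]), 90.9)
```

```bash
cat >> h.py <<'E'
def chain(*wps):
    "each wp: (x,y,z,yaw) ; prints increments call by call, rotation small-angle via shortest"
    st=manip.state(); p=np.array(st['tcp_pos']); Rc=R.from_euler('xyz',st['eef_rot'],degrees=True)
    print('t',round(st['time'],2),'tcp',np.round(p,1),np.round(st['eef_rot'],1),'w',round(st['grip_width'],3),'F',np.round(st['wrist_force'],1),'j7',np.round(st['joints'],0))
    for x,y,z,yaw in wps:
        Rn=R.from_euler('xyz',[180,0,yaw],degrees=True)
        d=Rc.inv().apply(np.array([x,y,z])-p)/200; w=(Rc.inv()*Rn).as_rotvec()/np.pi
        print('  ',np.round(d,3).tolist(),np.round(w,3).tolist(),'rows~',round(float(max(np.linalg.norm(d)*200/41.7,np.linalg.norm(w)*180/7.16)),1))
        p=np.array([x,y,z]);Rc=Rn
E
python3 -c "
from h import *
chain((430,-380,330,0),(475,10,330,-4))"
```

```text
t 0.15 tcp [ 160.7 -706.3  255.4] [-179.9    0.    12.8] w 1.001 F [ 0.4  0.  -0.2] j7 [72. 34.  3. 92. -2. 54. -2.]
   [1.675, -1.293, -0.371] [-0.001, 0.0, 0.071] rows~ 10.3
   [0.225, -1.95, -0.0] [0.0, -0.0, 0.022] rows~ 9.4
```

carry_out --increments '[[[0.84,-0.65,-0.185],[0,0,0],0],[[0.84,-0.65,-0.185],[0,0,0],0],[[0.84,-0.65,-0.185],[0,0,0],0],[[0.84,-0.65,-0.185],[0,0,0],0],[[0.84,-0.65,-0.185],[0,0,0],0],[[0.84,-0.65,-0.185],[0,0,0],0],[[0.84,-0.65,-0.185],[0,0,0],0]]'

```text
time: 0.73
tcp_pos: [299.9, -539.5, 293.9]
eef_rot: [-180.0, -0.1, 13.3]
wrist_force: [-0.0, -1.0, 0.2]
grip_width: 1.0
gripper_force: 0.0
```

carry_out --increments '[[[0.84,-0.65,-0.185],[0,0,0],0],[[0.84,-0.65,-0.185],[0,0,0],0],[[0.84,-0.65,-0.185],[0,0,0],0],[[0.84,-0.65,-0.185],[0,0,0],0],[[0.84,-0.65,-0.185],[0,0,0],0],[[0.84,-0.65,-0.185],[0,0,0],0],[[0.84,-0.65,-0.185],[0,0,0],0]]'

```text
time: 1.32
tcp_pos: [433.2, -377.2, 330.6]
eef_rot: [180.0, -0.1, 13.1]
wrist_force: [-0.4, -0.7, 0.8]
grip_width: 1.0
gripper_force: 0.0
```

carry_out --increments '[[[0.325,-0.925,0],[0,0,0],0],[[0.325,-0.925,0],[0,0,0],0],[[0.325,-0.925,0],[0,0,0],0],[[0.325,-0.925,0],[0,0,0],0],[[0.325,-0.925,0],[0,0,0],0],[[0.325,-0.925,0],[0,0,0],0],[[0.325,-0.925,0],[0,0,0],0]]'

```text
time: 1.9
tcp_pos: [452.4, -185.3, 329.9]
eef_rot: [180.0, 0.1, 12.8]
wrist_force: [0.1, -0.7, -0.4]
grip_width: 1.0
gripper_force: 0.0
```

carry_out --increments '[[[0.325,-0.925,0],[0,0,0.093],0],[[0.325,-0.925,0],[0,0,0.093],0],[[0.325,-0.925,0],[0,0,0.093],0],[[0.325,-0.925,0],[0,0,0.093],0],[[0.325,-0.925,0],[0,0,0.093],0],[[0.325,-0.925,0],[0,0,0.093],0],[[0.325,-0.925,0],[0,0,0.093],0]]'

```text
time: 2.48
tcp_pos: [476.4, 9.9, 330.1]
eef_rot: [180.0, -0.0, -3.9]
wrist_force: [-0.1, -2.2, 0.6]
grip_width: 1.0
gripper_force: 0.0
```

```bash
python3 -c "
from h import *
chain()
s=snap('wrist','w1'); print(s['xyz'],s['orientation'])
for n,P in dict(ice=(485,18,60),sw=(665,12,96),grip=(443,338,66),org=(488,2,76)).items(): print(n,proj(s,P))"
```

```text
t 2.48 tcp [476.4   9.9 330.1] [180.   -0.   -3.9] w 1.0 F [-0.1 -2.2  0.6] j7 [   3.   11.  -11.  118.    3.   51. -104.]
[548.91136766   5.79363373 446.85096444] [ 1.63542784e+02 -5.59401416e-02 -9.39539407e+01]
ice [276.35709336 178.28413603]
sw [268.39508863  10.0337416 ]
grip [ 43.52998001 225.87535591]
org [288.59002376 177.15978419]
```

View pics/w1.png

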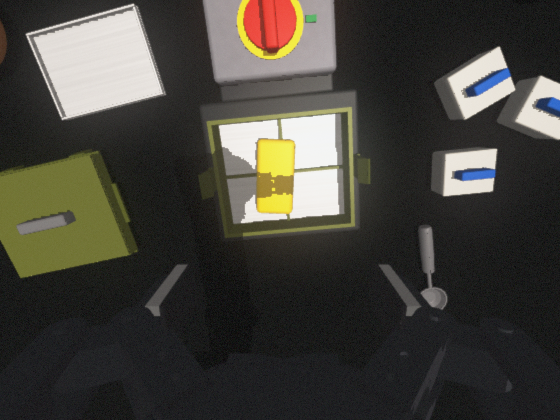

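The wrist view shows the tub rim corners at about (209,122), (352,108), (357,228) and (224,236). The ice pack is at (276,176) on the ribs, the switch at (269,20), the tray at (97,62), the lid grip at (44,223), and pot grips at (488,82), (553,105) and (476,174).

```bash
python3 - <<'E'
from h import *
np.set_printoptions(suppress=True,precision=1)
T=pickle.load(open('pics/top0.pkl','rb'));W=pickle.load(open('pics/w1.pkl','rb'))
def filled(s,roi,k):
    b=blobs(s,*OLV,amin=80,roi=roi,k=5)[0]; m=np.zeros(s['pixels'].shape[:2],np.uint8); cv2.fillPoly(m,[b['cnt']],255)
    m=cv2.morphologyEx(m,cv2.MORPH_OPEN,np.ones((k,k),np.uint8)); c=max(cv2.findContours(m,0,1)[0],key=cv2.contourArea)[:,0]
    return c
for nm,s,roi,k in [('W tub',W,(180,90,390,250),45),('T tub',T,(240,175,340,245),25)]:
    c=filled(s,roi,k); print(nm,rect(s,c,76)); M=cv2.moments(c); q=cv2.boxPoints(cv2.minAreaRect(c)); print(q.tolist())
for nm,s,roi,k in [('W lid',W,(0,140,150,290),25),('T lid',T,(110,180,220,275),25)]:
    c=filled(s,roi,k); print(nm,rect(s,c,44))
for nm,c,z,rw,rt in [('ice',YEL,60,(230,120,320,230),(265,185,310,240)),('blue',BLUE,60,(430,40,560,200),(350,160,440,240))]:
    bw=blobs(W,*c,amin=20,roi=rw,k=3); bt=blobs(T,*c,amin=8,roi=rt,k=3)
    for b in bw:
        print(nm,'W',np.array(b['c']),rect(W,b['cnt'],z),[(p,e) for p,e in (tri(W,b['c'],T,q['c']) for q in bt) if e<6])
G=((0,0,110),(179,70,255))
for nm,z,rw,rt in [('tray',12,(20,0,170,125),(170,130,240,190)),('lgrip',66,(5,200,80,245),(140,210,190,245)),]:
    bw=blobs(W,*G,amin=20,roi=rw,k=3)[0];bt=blobs(T,*G,amin=20,roi=rt,k=3)[0]
    print(nm,rect(W,bw['cnt'],z),rect(T,bt['cnt'],z),tri(W,bw['c'],T,bt['c']))
for b in blobs(T,*RED,amin=30,roi=(270,130,310,165)): print('red T hub70',onz(T,*b['c'],80))
E
```

```text
W tub (array([489.4,  10.6]), array([149.6, 179.8]), 91.0)
[[213.0, 112.0], [353.0, 112.0], [353.0, 233.0], [213.0, 233.0]]
T tub (array([488.2,   6.2]), array([151.6, 174.5]), 91.0)
[[256.9999694824219, 239.99998474121094], [256.9999694824219, 183.99998474121094], [321.9999694824219, 183.99998474121094], [321.9999694824219, 239.99998474121094]]
W lid (array([448.8, 333.3]), array([157.4, 199.3]), 98.1)
T lid (array([440.5, 336.3]), array([159.9, 183.9]), 94.3)
ice W [276.  157.4] (array([510.3,  16.7]), array([44.3, 44.7]), 176.0) [(array([500.7,  17.3, -53.5]), np.float64(4.652956768778139))]
ice W [275.8 203.2] (array([452.5,  22.2]), array([26.5, 43.3]), 84.8) [(array([471.2,  19.6, 137.9]), np.float64(2.9007153654469753))]
blue W [488.4  82. ] (array([ 583.7, -245.4]), array([13.4, 52. ]), 117.6) [(array([ 618.1, -475.6, -290.6]), np.float64(5.837712663805279)), (array([ 584.4, -253.2,   48.2]), np.float64(1.1233378732859887))]
blue W [475.7 174. ] (array([ 472.7, -243.2]), array([13. , 51.4]), 91.7) [(array([ 470.9, -247.7,   52.8]), np.float64(0.7118028963309971))]
blue W [549.8 105.2] (array([ 552.7, -325.7]), array([15.7, 33.3]), 66.2) [(array([ 553. , -354.6,   25.5]), np.float64(1.6263523537287856)), (array([ 549.8, -211.1,  191.9]), np.float64(2.693765466836205))]
tray (array([645.8, 246.8]), array([111.7, 153.3]), 99.2) (array([644.4, 246.5]), array([115.5, 152.4]), 99.2) (array([648.1, 248.4,   6.2]), np.float64(4.7097484860237975))
lgrip (array([444.8, 341.4]), array([14.3, 68.3]), 98.6) (array([442.9, 338.2]), array([16.9, 71.2]), 97.0) (array([443.7, 341.5,  64.7]), np.float64(2.2457203458972903))
red T hub70 [661.1  12.7  80. ]
```

```bash
cat >> h.py <<'E'
def fitbox(s,cnt,z,c,yaw,hx,hy,skip=25,tol=8):
    P=np.array([onz(s,u,v,z)[:2] for u,v in cnt]); c=np.array(c,float)
    for _ in range(4):
        a=np.radians(yaw); Rm=np.array([[np.cos(a),np.sin(a)],[-np.sin(a),np.cos(a)]]); L=(P-c)@Rm.T; o=[];dy=[]
        for ax,h,sg in [(0,hx,1),(0,hx,-1),(1,hy,1),(1,hy,-1)]:
            q=L[(abs(L[:,ax]-sg*h)<tol)&(abs(L[:,1-ax])<(hy if ax==0 else hx)-10)&((ax==0)|(abs(L[:,0])>skip))]
            k=np.polyfit(q[:,1-ax],q[:,ax],1); o.append(k[1]); dy.append((-1 if ax==0 else 1)*np.degrees(np.arctan(k[0])))
        c=c+Rm.T@np.array([(o[0]+o[1])/2,(o[2]+o[3])/2]); yaw+=np.mean(dy)
    return c.round(1),round(yaw,2),np.round([o[0]-o[1],o[2]-o[3]],1),np.round(dy,1)
E
python3 - <<'E'
from h import *
T=pickle.load(open('pics/top0.pkl','rb'));W=pickle.load(open('pics/w1.pkl','rb'))
for s,roi in [(W,(180,90,390,250)),(T,(240,175,340,245))]:
    b=blobs(s,*OLV,amin=80,roi=roi,k=5)[0]; print('tub',fitbox(s,b['cnt'],76,(488,4),1.7,75,87))
for s,roi in [(W,(0,140,150,290)),(T,(110,180,220,275))]:
    b=blobs(s,*OLV,amin=80,roi=roi,k=5)[0]
    try: print('lid',fitbox(s,b['cnt'],44,(443,340),8,75,88,35,10))
    except Exception as e: print(e)
c=(26,120,90)
for s,roi,n in [(W,(230,120,320,230),'W'),(T,(265,185,310,240),'T')]:
    b=blobs(s,(25,200,80),(32,255,255),amin=20,roi=roi,k=15)[0]; print(n,b['c'],rect(s,b['cnt'],60))
E
```

```text
tub (array([489.7,   7.8]), np.float64(1.46), array([148.2, 171.9]), array([-0.2,  0.1,  0.2, -0. ]))
tub (array([487.9,   6.8]), np.float64(1.49), array([150.3, 172.3]), array([ 0.9, -0.6, -0.2, -0.2]))
expected non-empty vector for x
lid (array([439.7, 338.5]), np.float64(8.66), array([158., 178.]), array([ 0.3, -0.5, -0. ,  0.2]))
W (260.91327913279133, 205.40650406504065) (array([447.2,  39.1]), array([14.1, 25.8]), 34.9)
T (284.70321637426895, 214.52865497076021) (array([483.3,  18.6]), array([47.4, 97.9]), 174.1)
```

Warmer: origin (489, 7.3), yaw 1.5°. Ice pack: centre (484, 18.7), long side at -6°. Next I'll grasp the ice pack.

carry_out --increments '[[[0.035,-0.046,0.82],[0,0,0.011],0],[[0.035,-0.046,0.82],[0,0,0.011],0],[[0.035,-0.046,0.82],[0,0,0.011],0],[[0.035,-0.046,0.82],[0,0,0.011],0],[[0.035,-0.046,0.82],[0,0,0.011],0],[[0.035,-0.046,0.82],[0,0,0.011],0]]'

```text
time: 3.03
tcp_pos: [481.9, 16.2, 164.7]
eef_rot: [179.8, 0.3, -6.2]
wrist_force: [0.1, -0.2, 1.0]
grip_width: 1.004
gripper_force: 0.0
```

carry_out --increments '[[[0,0,0.3],[0,0,0],0],[[0,0,0.3],[0,0,0],0],[[0,0,0.4],[0,0,0],0],[[0,0,0.5],[0,0,0],0],[[0,0,0.5],[0,0,0],0],[[0,0,0.5],[0,0,0],0]]'

```text
time: 3.53
tcp_pos: [484.7, 18.1, 68.1]
eef_rot: [180.0, -0.2, -6.0]
wrist_force: [0.3, 0.2, -0.6]
grip_width: 0.996
gripper_force: 0.0
```

carry_out --increments '[[[0,0,0],[0,0,0],255],[[0,0,0],[0,0,0],255],[[0,0,0],[0,0,0],255],[[0,0,0],[0,0,0],255],[[0,0,0],[0,0,0],255],[[0,0,0],[0,0,0],255],[[0,0,0],[0,0,0],255],[[0,0,0],[0,0,0],255]]' --newtons 40

```text
time: 4.2
tcp_pos: [484.2, 19.4, 68.1]
eef_rot: [-180.0, -0.2, -5.9]
wrist_force: [-0.6, -0.7, 9.2]
grip_width: 0.573
gripper_force: 40.1
```

carry_out --increments '[[[0,0,-0.2],[0,0,0],255],[[0,0,-0.4],[0,0,0],255],[[0,0,-0.6],[0,0,0],255],[[0,0,-0.6],[0,0,0],255],[[0.341,-0.607,-0.6],[0,0,0],255],[[0.341,-0.607,-0.6],[0,0,0],255],[[0.341,-0.607,-0.6],[0,0,0],255],[[0.682,-0.9,-0.6],[0,0,0],255],[[0.682,-0.9,-0.6],[0,0,0],255],[[0.682,-0.9,-0.6],[0,0,0],255]]'

```text
time: 5.03
tcp_pos: [640.9, 189.7, 187.0]
eef_rot: [-179.7, -0.3, -5.7]
wrist_force: [0.8, 0.2, -1.6]
grip_width: 0.578
gripper_force: 44.1
```

carry_out --increments '[[[0,-0.3,0],[0,0,-0.292],255],[[0,-0.3,0],[0,0,-0.292],255],[[0,-0.3,0],[0,0,-0.292],255],[[0,-0.3,0],[0,0,-0.292],255],[[0,-0.3,0],[0,0,-0.292],255],[[0,-0.3,0],[0,0,-0.292],255],[[0,-0.3,0],[0,0,-0.292],255],[[0,-0.3,0],[0,0,-0.292],255],[[0,-0.3,0],[0,0,-0.292],255]]'

```text
time: 5.78
tcp_pos: [642.9, 243.4, 185.9]
eef_rot: [-180.0, 0.1, 46.7]
wrist_force: [-0.4, 0.5, -0.0]
grip_width: 0.573
gripper_force: 44.1
```

carry_out --increments '[[[0,0,0],[0,0,-0.292],255],[[0,0,0],[0,0,-0.292],255],[[0,0,0],[0,0,-0.292],255],[[0,0,0],[0,0,-0.292],255],[[0,0,0],[0,0,-0.292],255],[[0,0,0],[0,0,-0.292],255],[[0,0,0],[0,0,-0.292],255],[[0,0,0],[0,0,-0.292],255],[[0,0,0],[0,0,-0.292],255]]'

```text
time: 6.53
tcp_pos: [643.1, 243.5, 185.8]
eef_rot: [-179.9, 0.0, 99.2]
wrist_force: [0.4, 0.0, -1.4]
grip_width: 0.574
gripper_force: 44.1
```

```bash
python3 -c "
from h import *
chain((645,247,80,99.2),(645,247,33,99.2))
snap('wrist','w2')"
```

```text
t 6.53 tcp [643.1 243.5 185.8] [-179.9    0.    99.2] w 0.574 F [ 0.4  0.  -1.4] j7 [ -1.  40. -37.  99.  30.  51. -41.]
   [0.016, 0.013, 0.529] [-0.0, 0.0, -0.0] rows~ 2.5
   [0.0, -0.0, 0.235] [0.0, 0.0, 0.0] rows~ 1.1
```

View pics/w2.png

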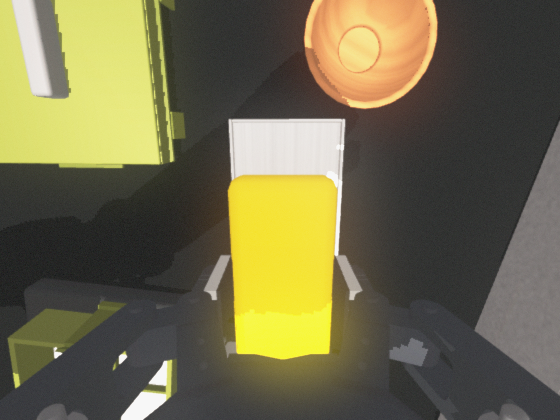

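The ice pack is held square and sits over the tray, whose outline (230–345, 120–250) lines up with it. I'll lower it.

carry_out --increments '[[[0.016,0.013,0.3],[0,0,0],255],[[0.016,0.013,0.5],[0,0,0],255],[[0.016,0.013,0.65],[0,0,0],255],[[0.016,0.013,0.72],[0,0,0],255],[[0.016,0.013,0.765],[0,0,0],255],[[0.016,0.013,0.765],[0,0,0],255],[[0.016,0.013,0.765],[0,0,0],255]]'

```text
time: 7.17
tcp_pos: [645.8, 248.3, 33.9]
eef_rot: [179.9, -0.0, 99.2]
wrist_force: [0.0, 0.3, -1.3]
grip_width: 0.575
gripper_force: 44.3
```

carry_out --increments '[[[0,0,0],[0,0,0],75],[[0,0,0],[0,0,0],75],[[0,0,0],[0,0,0],75],[[0,0,0],[0,0,0],75],[[0,0,-0.1],[0,0,0],75],[[0,0,-0.25],[0,0,0],75],[[0,0,-0.45],[0,0,0],75],[[0,0,-0.6],[0,0,0],0],[[0,0,-0.75],[0,0,0],0],[[0,0,-0.75],[0,0,0],0]]'

```text
time: 8.0
tcp_pos: [648.9, 250.6, 190.8]
eef_rot: [179.3, -0.2, 99.2]
wrist_force: [0.8, 0.9, 0.4]
grip_width: 1.003
gripper_force: 0.0
```

```bash
python3 - <<'E'
from h import *
chain((500,-60,230,90),(478,-210,260,90))
s=snap('top'); 
for b in blobs(s,*YEL,amin=100,roi=(175,130,240,190)): print('ice',b['a'],rect(s,b['cnt'],23))
E
```

```text
t 8.0 tcp [648.9 250.6 190.8] [179.3  -0.2  99.2] w 1.003 F [0.8 0.9 0.4] j7 [ -1.  40. -37.  98.  30.  51. -42.]
   [-1.413, -0.98, -0.213] [0.004, -0.002, 0.051] rows~ 8.3
   [-0.75, -0.11, -0.15] [0.0, 0.0, 0.0] rows~ 3.7
ice 312.0 (array([645.7, 233.2]), array([47.9, 71.7]), 98.6)
```

carry_out --increments '[[[-0.853,-0.373,-0.18],[0,0,0],0],[[-0.853,-0.373,-0.18],[0,0,0],0],[[-0.853,-0.373,-0.18],[0,0,0],0],[[-0.853,-0.373,-0.18],[0,0,0],0],[[-0.853,-0.373,-0.18],[0,0,0],0],[[-0.853,-0.373,-0.18],[0,0,0],0]]'

```text
time: 8.55
tcp_pos: [597.6, 58.8, 218.0]
eef_rot: [-179.7, 0.3, 98.7]
wrist_force: [-0.2, -1.1, -1.0]
grip_width: 1.002
gripper_force: 0.0
```

carry_out --increments '[[[-0.853,-0.373,-0.18],[0,0,0],0],[[-0.853,-0.373,-0.18],[0,0,0],0],[[-0.853,-0.373,-0.18],[0,0,0],0],[[-0.853,-0.373,-0.18],[0,0,0],0],[[-0.853,-0.373,-0.18],[0,0,0],0],[[-0.853,-0.373,-0.18],[0,0,0],0]]'

```text
time: 9.05
tcp_pos: [551.1, -120.1, 254.4]
eef_rot: [-179.8, 0.2, 98.6]
wrist_force: [-0.8, -0.1, -0.4]
grip_width: 0.999
gripper_force: 0.0
```

carry_out --increments '[[[-0.853,-0.373,-0.18],[0,0,0.05],0],[[-0.853,-0.373,-0.18],[0,0,0.05],0],[[-0.853,-0.373,-0.18],[0,0,0.05],0],[[-0.853,-0.373,-0.18],[0,0,0.05],0],[[-0.853,-0.373,-0.18],[0,0,0.05],0],[[-0.853,-0.373,-0.18],[0,0,0.05],0],[[-0.853,-0.373,-0.18],[0,0,0.05],0],[[-0.853,-0.373,-0.18],[0,0,0.05],0]]'

```text
time: 9.72
tcp_pos: [507.1, -291.0, 290.6]
eef_rot: [-180.0, -0.1, 90.4]
wrist_force: [-0.5, 1.3, 0.0]
grip_width: 1.001
gripper_force: 0.0
```

```bash
cat > look.py <<'E'
from h import *
import sys
np.set_printoptions(suppress=True,precision=1)
chain()
W=snap('wrist',sys.argv[1]); T=snap('top',sys.argv[1]+'t')
bt=blobs(T,*BLUE,amin=8,roi=(200,140,460,250),k=3)
for b in bt: print('T',rect(T,b['cnt'],60))
for b in blobs(W,*BLUE,amin=60,k=3):
    print('W',np.array(b['c']),b['a'],rect(W,b['cnt'],60),[(p,e) for p,e in (tri(W,b['c'],T,q['c']) for q in bt) if e<5])
for b in blobs(T,*YEL,amin=100,roi=(175,130,240,190)): print('ice',b['a'],rect(T,b['cnt'],23))
E
python3 look.py w3
```

```text
t 9.72 tcp [ 507.1 -291.   290.6] [-180.    -0.1   90.4] w 1.001 F [-0.5  1.3  0. ] j7 [ 55.  26. -41. 107.  21.  54.   5.]
T (array([ 546.8, -341.4]), array([14.6, 43. ]), 66.2)
T (array([ 469.2, -246.2]), array([11. , 44.2]), 90.9)
T (array([ 580.9, -249.7]), array([ 9.9, 46. ]), 117.5)
W [251.6 147.8] 194.0 (array([ 471.7, -241.3]), array([10.2, 29.4]), 92.9) [(array([ 470.5, -242.3,   64.6]), np.float64(4.99827829011597))]
ice 505.5 (array([643.5, 246.3]), array([47.9, 97.8]), 99.5)
```

View pics/w3.png

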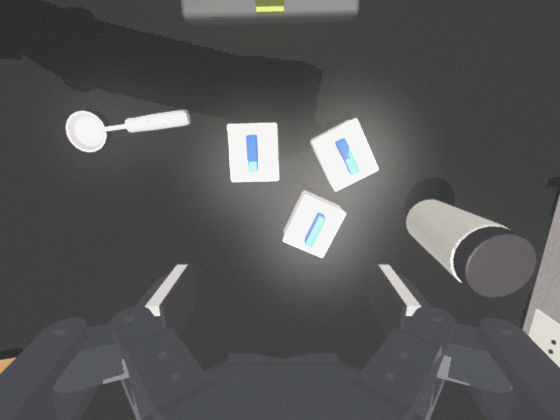

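The view shows three pots with blue grips at (252,153), (347,157) and (315,230). The spoon is to the left and the tumbler to the right. The ice pack is flat in the tray at (643.5, 246). I'll widen the blue mask to catch the highlights.

```bash
sed -i 's/^BLUE=((100,120,60)/BLUE=((84,70,60)/' h.py; python3 - <<'E'
from h import *
np.set_printoptions(suppress=True,precision=1)
W=pickle.load(open('pics/w3.pkl','rb'));T=pickle.load(open('pics/w3t.pkl','rb'))
bt=blobs(T,*BLUE,amin=8,roi=(350,160,440,240),k=3)
for b in blobs(W,*BLUE,amin=60,roi=(220,100,390,270),k=3):
    print('W',np.array(b['c']),b['a'],rect(W,b['cnt'],60),[(p,e) for p,e in (tri(W,b['c'],T,q['c']) for q in bt) if e<5])
for b in blobs(W,(0,0,130),(179,60,255),500,(220,100,390,270),7): print('lid',rect(W,b['cnt'],40))
chain((470.5,-246,160,91.2),(470.5,-246,52,91.2))
E
```

```text
W [251.8 148.6] 264.5 (array([ 472. , -246.4]), array([12.3, 40. ]), 92.5) [(array([ 470.7, -243.1,   61.3]), np.float64(3.912766524948381))]
W [343.8 150. ] 198.5 (array([ 581.8, -249.2]), array([11.6, 40.9]), 118.8) [(array([ 572.7, -240.5,   89.8]), np.float64(1.9201520973317987))]
W [313.3 225.5] 85.5 (array([ 544.2, -337.3]), array([11.9, 42.5]), 53.5) []
lid (array([ 535.6, -298.8]), array([179.8, 185.9]), 2.9)
t 9.82 tcp [ 507.4 -290.4  290.9] [-180.    -0.1   90.5] w 0.997 F [ 0.1  0.9 -0.1] j7 [ 55.  26. -41. 107.  21.  54.   5.]
   [0.222, -0.182, 0.655] [-0.0, -0.001, -0.004] rows~ 3.4
   [0.0, -0.0, 0.54] [0.0, 0.0, 0.0] rows~ 2.6
```

carry_out --increments '[[[0.22,-0.185,0.62],[0,0,-0.004],0],[[0.22,-0.185,0.62],[0,0,-0.004],0],[[0.22,-0.185,0.62],[0,0,-0.004],0],[[0.22,-0.185,0.62],[0,0,-0.004],0],[[0.22,-0.185,0.62],[0,0,-0.004],0],[[0.22,-0.185,0.62],[0,0,-0.004],0]]'

```text
time: 10.32
tcp_pos: [470.1, -247.6, 167.1]
eef_rot: [-180.0, -0.1, 91.1]
wrist_force: [0.1, -0.4, 1.4]
grip_width: 1.004
gripper_force: 0.0
```

carry_out --increments '[[[0,0,0.2],[0,0,0],0],[[0,0,0.4],[0,0,0],0],[[0,0,0.5],[0,0,0],0],[[0,0,0.5],[0,0,0],0],[[0,0,0.5],[0,0,0],0]]'

```text
time: 10.73
tcp_pos: [471.3, -249.5, 68.0]
eef_rot: [179.9, 0.0, 91.0]
wrist_force: [0.3, -0.6, 0.1]
grip_width: 0.997
gripper_force: 0.0
```

carry_out --increments '[[[0,0,0],[0,0,0],255],[[0,0,0],[0,0,0],255],[[0,0,0],[0,0,0],255],[[0,0,0],[0,0,0],255],[[0,0,0],[0,0,0],255],[[0,0,0],[0,0,0],255],[[0,0,0],[0,0,0],255],[[0,0,0],[0,0,0],255],[[0,0,0],[0,0,0],255],[[0,0,0],[0,0,0],255]]' --newtons 60

```text
time: 11.57
tcp_pos: [469.9, -249.6, 67.7]
eef_rot: [180.0, 0.0, 90.9]
wrist_force: [0.8, -1.1, 5.0]
grip_width: 0.124
gripper_force: 62.5
```

carry_out --increments '[[[0,0,0],[0,0,0],255],[[0,0,-0.2],[0,0,0],255],[[0,0,-0.4],[0,0,0],255],[[0,0,-0.6],[0,0,0],255],[[0,0,-0.7],[0,0,0],255],[[0,0,-0.7],[0,0,0],255],[[0,0,-0.7],[0,0,0],255]]'

```text
time: 12.15
tcp_pos: [469.1, -249.7, 207.6]
eef_rot: [180.0, 0.0, 90.9]
wrist_force: [0.2, 0.5, -2.4]
grip_width: 0.12
gripper_force: 61.7
```

```bash
cat >> h.py <<'E'
WO=np.array([489,7.3]);WY=1.5
def wp(x,y):
    a=np.radians(WY); return WO+np.array([[np.cos(a),-np.sin(a)],[np.sin(a),np.cos(a)]])@[x,y]
E
python3 -c "
from h import *
a=wp(-36,42);print(a)
chain((*a,207,91.7),(*a,120,91.7))
snap('wrist','w4')"
```

```text
[451.91290447  48.34323751]
t 12.15 tcp [ 469.1 -249.7  207.6] [180.    0.   90.9] w 0.12 F [ 0.2  0.5 -2.4] j7 [ 52.  28. -39. 118.  26.  42.  -2.]
   [1.491, -0.062, 0.002] [0.0, 0.0, -0.004] rows~ 7.2
   [0.0, -0.0, 0.435] [0.0, 0.0, 0.0] rows~ 2.1
```

View pics/w4.png

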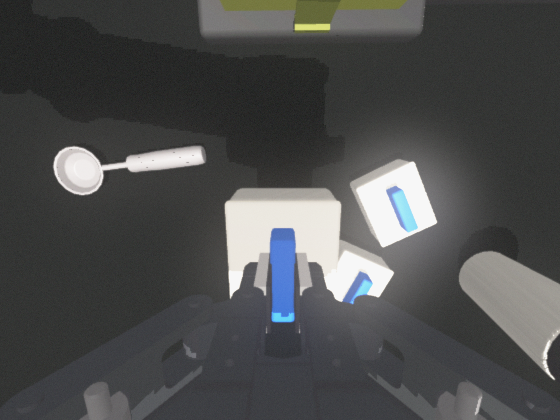

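Pot A is held level; its bar spans rows 228–320 in the view. I'll work out the offset in the hand.

```bash
cat > hand.py <<'E'
from h import *
import sys
s=pickle.load(open(f'pics/{sys.argv[1]}.pkl','rb')) if len(sys.argv)>2 else snap('wrist')
st=manip.state(); z=st['tcp_pos'][2]-8
b=blobs(s,*BLUE,amin=300,roi=(230,150,340,340),k=9)[0]
print('bar',rect(s,b['cnt'],z),b['c'],'tcp',np.round(st['tcp_pos'],1))
c=b['cnt']; 
for q in (c[c[:,1].argmin()],c[c[:,1].argmax()]): print(q,onz(s,*q,z).round(1))
w=[b for b in blobs(s,(0,0,130),(179,60,255),1500,(200,150,370,320),3)][:1]
for b in w:
  c=b['cnt']; y=c[:,1].min(); print('white far edge row',y, onz(s,284,y,z-20).round(1))
E
python3 hand.py w4 1
```

```text
bar (array([ 469.6, -245.2]), array([11.9, 49.6]), 91.1) (282.54150409303037, 274.69313747991737) tcp [ 468.1 -249.4  206.3]
[274 228] [ 465.3 -220.5  198.3]
[273 322] [ 465.1 -270.1  198.3]
white far edge row 188 [ 469.7 -206.2  178.3]
```

carry_out --increments '[[[0.73,-0.031,0],[0,0,0],255],[[0.73,-0.031,0],[0,0,0],255],[[0.73,-0.031,0],[0,0,0],255],[[0.73,-0.031,0],[0,0,0],255],[[0.73,-0.031,0],[0,0,0],255]]'

```text
time: 12.62
tcp_pos: [458.6, -97.4, 205.6]
eef_rot: [-179.8, -0.2, 91.5]
wrist_force: [-0.4, -0.4, -2.0]
grip_width: 0.128
gripper_force: 61.6
```

carry_out --increments '[[[0.73,-0.031,0],[0,0,-0.003],255],[[0.73,-0.031,0],[0,0,-0.003],255],[[0.73,-0.031,0],[0,0,-0.003],255],[[0.73,-0.031,0],[0,0,-0.003],255],[[0.73,-0.031,0.2],[0,0,-0.003],255],[[0.73,-0.031,0.2],[0,0,-0.003],255],[[0.73,-0.031,0.2],[0,0,-0.003],255]]'

```text
time: 13.2
tcp_pos: [449.4, 41.3, 164.6]
eef_rot: [-179.5, 0.1, 91.5]
wrist_force: [-0.5, 0.0, -1.1]
grip_width: 0.125
gripper_force: 61.6
```

```bash
python3 -c "
from h import *
chain((451.9,41.8,99.5,91.5))
snap('wrist','w5')"
```

```text
t 13.2 tcp [449.4  41.3 164.6] [-1.795e+02  1.000e-01  9.150e+01] w 0.125 F [-0.5  0.  -1.1] j7 [ 17.  27. -37. 129.  31.  32. -41.]
   [0.003, 0.015, 0.326] [-0.003, 0.0, 0.0] rows~ 1.6
```

View pics/w5.png

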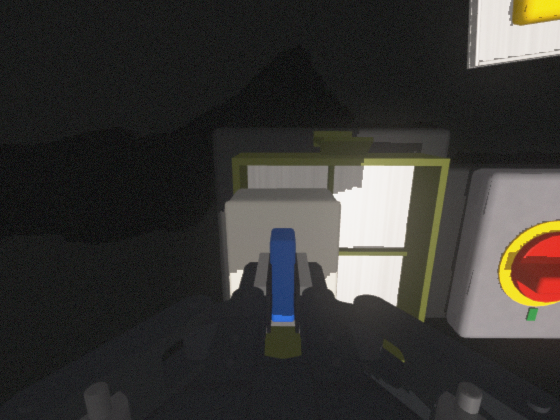

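Pot A hangs over the near-left bay. The far rim is at rows 157–164, the left rim at columns 233–246 and the far pot-lid edge at row 188.

```bash
python3 - <<'E'
from h import *
np.set_printoptions(suppress=True,precision=1)
s=pickle.load(open('pics/w5.pkl','rb'))
def wl(P): a=np.radians(WY); d=np.array(P[:2])-WO; return np.array([d[0]*np.cos(a)+d[1]*np.sin(a),-d[0]*np.sin(a)+d[1]*np.cos(a)])
print('rim far outer (y87)',wl(onz(s,300,157,76)),wl(onz(s,420,157,76)),'inner y82',wl(onz(s,300,164,76)),'left outer x-75',wl(onz(s,233,168,76)),'right inner x70',wl(onz(s,416,200,76)), wl(onz(s,447,160,76)))
print('rib y0 top', wl(onz(s,370,250,40)))
z=164.6-28
for c in [(228,205),(340,205),(228,240),(340,240),(284,188)]: print(c,wl(onz(s,*c,z)))
E
```

```text
rim far outer (y87) [-27.  88.] [54.9 88.1] inner y82 [-26.9  83.3] left outer x-75 [-73.3  80.5] right inner x70 [56.  57.9] [73.5 86. ]
rib y0 top [37.8  3.7]
(228, 205) [-66.1  69.9]
(340, 205) [-9.4 70. ]
(228, 240) [-67.1  50.9]
(340, 240) [-8.4 51.1]
(284, 188) [-37.7  78.7]
```

carry_out --increments '[[[0,0.01,0],[0,0,0],255],[[0,0.01,0.06],[0,0,0],255],[[0,0.01,0.12],[0,0,0],255],[[0,0.01,0.18],[0,0,0],255],[[0,0.01,0.24],[0,0,0],255],[[0,0.01,0.29],[0,0,0],255],[[0,0.01,0.32],[0,0,0],255],[[0,0.01,0.32],[0,0,0],255]]'

```text
time: 13.92
tcp_pos: [455.8, 44.0, 104.8]
eef_rot: [179.8, -0.1, 91.5]
wrist_force: [-1.9, 3.2, 7.7]
grip_width: 0.125
gripper_force: 64.4
```

```bash
python3 -c "
from h import *
chain()"
```

```text
t 13.92 tcp [455.8  44.  104.8] [ 1.798e+02 -1.000e-01  9.150e+01] w 0.125 F [-1.9  3.2  7.7] j7 [ 10.  33. -29. 131.  40.  24. -50.]
```

The pot is caught about 5 mm high, and x is roughly 3 mm too far, on the rib edge. I'll shift it back and lower it again.

carry_out --increments '[[[0,0,-0.04],[0,0,0],255],[[0,-0.015,-0.04],[0,0,0],255],[[0,-0.015,-0.04],[0,0,0],255],[[0,-0.015,-0.04],[0,0,0],255],[[0,-0.015,-0.02],[0,0,0],255],[[0,-0.015,0],[0,0,0],255],[[0,-0.015,0.003],[0,0,0],255],[[0,-0.015,0.003],[0,0,0],255],[[0,-0.015,0.003],[0,0,0],255]]'

```text
time: 14.67
tcp_pos: [451.5, 43.5, 103.6]
eef_rot: [179.9, -0.0, 91.5]
wrist_force: [-3.9, 1.4, 16.0]
grip_width: 0.124
gripper_force: 66.0
```

```bash
python3 -c "
from h import *
s=snap('wrist','w6'); t=snap('side','s6'); chain()
a=s['pixels'][120:330,200:470]; b=t['pixels'][140:260,200:380]
a=cv2.resize(a,None,fx=1.48,fy=2.0*1.48/2);b=cv2.resize(b,(400,267))
h=max(a.shape[0],b.shape[0]); o=np.zeros((h,800,3),np.uint8); o[:a.shape[0],:a.shape[1]]=a[:,:400]; o[:b.shape[0],400:]=b
cv2.imwrite('pics/c6.png',o[:,:,::-1])"
```

```text
t 14.77 tcp [451.5  43.5 103.6] [179.9  -0.   91.5] w 0.123 F [-3.2  2.2 15.8] j7 [ 10.  33. -28. 132.  40.  24. -50.]
```

View pics/c6.png

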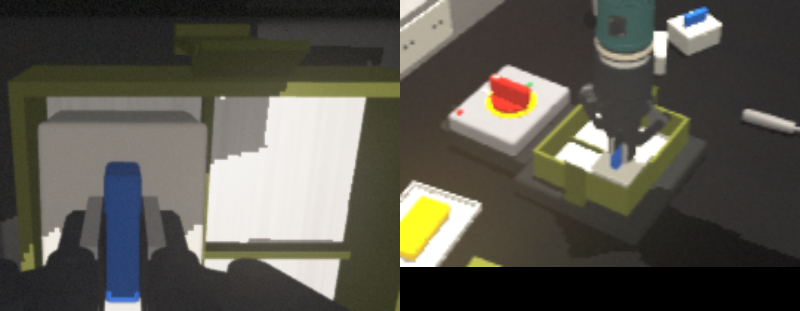

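The strip at rows 188–207 in the earlier view is the pot's far side face, not its lid. The pot is therefore centred on the TCP and is sitting on the y = 0 rib, so I need to move it +5 mm in y.

carry_out --increments '[[[0,0,-0.04],[0,0,0],255],[[0,0,-0.04],[0,0,0],255],[[0.024,0,-0.04],[0,0,0],255],[[0.024,0,-0.04],[0,0,0],255],[[0.024,0,-0.04],[0,0,0],255],[[0.024,0,-0.02],[0,0,0],255],[[0.024,0,0],[0,0,0],255],[[0.024,0,0],[0,0,0],255],[[0.024,0,0],[0,0,0],255]]'

```text
time: 15.52
tcp_pos: [450.7, 47.0, 102.2]
eef_rot: [-179.9, 0.0, 91.5]
wrist_force: [1.5, -0.0, -2.0]
grip_width: 0.124
gripper_force: 63.5
```

carry_out --increments '[[[0,0,0.012],[0,0,0],255],[[0,0,0.012],[0,0,0],255],[[0,0,0.012],[0,0,0],255]]'

```text
time: 15.77
tcp_pos: [451.1, 46.9, 100.9]
eef_rot: [180.0, 0.1, 91.5]
wrist_force: [-2.2, -1.6, 8.4]
grip_width: 0.126
gripper_force: 65.0
```

carry_out --increments '[[[0,0,0],[0,0,0],150],[[0,0,0],[0,0,0],150],[[0,0,0],[0,0,0],150],[[0,0,0],[0,0,0],150],[[0,0,0],[0,0,0],150],[[0,0,-0.15],[0,0,0],150],[[0,0,-0.3],[0,0,0],150],[[0,0,-0.5],[0,0,0],0],[[0,0,-0.55],[0,0,0],0],[[0,0,-0.55],[0,0,0],0]]'

```text
time: 16.6
tcp_pos: [453.2, 47.6, 213.0]
eef_rot: [179.6, -0.0, 91.4]
wrist_force: [0.5, -0.1, 0.5]
grip_width: 0.824
gripper_force: 0.0
```

```bash
python3 -c "
from h import *
chain((581.5,-249.5,210,91.5),(581.5,-249.5,210,118))"; python3 look.py w7
```

```text
t 16.6 tcp [453.2  47.6 213. ] [179.6  -0.   91.4] w 0.824 F [ 0.5 -0.1  0.5] j7 [ 21.  23. -42. 127.  25.  38. -37.]
   [-1.501, 0.604, 0.019] [0.002, -0.0, -0.0] rows~ 7.8
   [0.0, 0.0, 0.0] [0.0, 0.0, -0.147] rows~ 3.7
t 16.6 tcp [453.2  47.6 213. ] [179.6  -0.   91.4] w 0.824 F [ 0.5 -0.1  0.5] j7 [ 21.  23. -42. 127.  25.  38. -37.]
T (array([457.9, -70.7]), array([180.9, 458.3]), 53.5)
T (array([ 546.5, -341.3]), array([15.1, 46.2]), 67.0)
T (array([ 581.4, -249.4]), array([11.2, 46. ]), 117.5)
W [279.  217.6] 608.5 (array([451.6,  36.9]), array([11.7, 51. ]), 91.2) []
ice 505.5 (array([643.5, 246.3]), array([47.9, 97.7]), 99.5)
```

carry_out --increments '[[[-0.755,0.305,0],[0,0,0],0],[[-0.755,0.305,0],[0,0,0],0],[[-0.755,0.305,0],[0,0,0],0],[[-0.755,0.305,0],[0,0,0],0],[[-0.755,0.305,0],[0,0,0],0]]'

```text
time: 17.12
tcp_pos: [517.6, -111.4, 207.7]
eef_rot: [-179.9, 0.2, 90.8]
wrist_force: [-0.2, -1.1, 0.3]
grip_width: 1.003
gripper_force: 0.0
```

carry_out --increments '[[[-0.755,0.305,0],[0,0,-0.146],0],[[-0.755,0.305,0],[0,0,-0.146],0],[[-0.755,0.305,0],[0,0,-0.146],0],[[-0.755,0.305,0],[0,0,-0.146],0],[[-0.755,0.305,0.1],[0,0,-0.146],0],[[-0.755,0.305,0.1],[0,0,-0.146],0],[[-0.755,0.305,0.1],[0,0,-0.146],0]]'

```text
time: 17.7
tcp_pos: [578.8, -250.8, 187.1]
eef_rot: [-179.8, -0.3, 117.8]
wrist_force: [0.1, 0.6, 0.2]
grip_width: 1.0
gripper_force: 0.0
```

```bash
python3 look.py w8;  python3 -c "
from h import *
chain((582.5,-251,67,117.6))"
```

```text
t 17.7 tcp [ 578.8 -250.8  187.1] [-179.8   -0.3  117.8] w 1.0 F [0.1 0.6 0.2] j7 [ 49.  38. -44. 106.  34.  50.  16.]
T (array([ 670.5, -402.4]), array([ 76.4, 136.7]), 86.3)
T (array([ 547.6, -342. ]), array([17.8, 45.6]), 67.0)
T (array([453.9,  43.1]), array([10.9, 40.4]), 90.9)
T (array([ 581.4, -249.4]), array([11.2, 46. ]), 117.5)
W [287.9 214.9] 582.5 (array([ 583.3, -248.5]), array([10.5, 44.9]), 117.7) [(array([ 584.5, -251.9,   47. ]), np.float64(1.4612241470084144))]
W [211.9 279.2] 570.5 (array([ 548.8, -337.3]), array([14.4, 47.6]), 65.9) [(array([ 550.8, -349.5,   37.3]), np.float64(1.6074625852252065))]
ice 504.5 (array([643.5, 246.3]), array([47.9, 97.7]), 99.5)
t 17.8 tcp [ 580.4 -249.3  189.6] [-1.800e+02 -1.000e-01  1.179e+02] w 0.998 F [-0.4  0.7 -0.2] j7 [ 49.  38. -44. 106.  34.  50.  16.]
   [-0.014, 0.006, 0.613] [-0.0, -0.001, 0.002] rows~ 2.9
```

carry_out --increments '[[[-0.011,0.009,0.2],[0,0,0],0],[[-0.011,0.009,0.4],[0,0,0],0],[[-0.011,0.009,0.55],[0,0,0],0],[[-0.011,0.009,0.61],[0,0,0],0],[[-0.011,0.009,0.61],[0,0,0],0],[[-0.011,0.009,0.61],[0,0,0],0],[[-0.011,0.009,0.61],[0,0,0],0]]'

```text
time: 18.38
tcp_pos: [585.3, -252.2, 70.6]
eef_rot: [179.8, 0.1, 117.8]
wrist_force: [0.4, -0.0, 0.4]
grip_width: 0.999
gripper_force: 0.0
```

carry_out --increments '[[[0,0,0],[0,0,0],255],[[0,0,0],[0,0,0],255],[[0,0,0],[0,0,0],255],[[0,0,0],[0,0,0],255],[[0,0,0],[0,0,0],255],[[0,0,0],[0,0,0],255],[[0,0,0],[0,0,0],255],[[0,0,0],[0,0,0],255],[[0,0,0],[0,0,0],255],[[0,0,0],[0,0,0],255]]' --newtons 60

```text
time: 19.22
tcp_pos: [583.8, -252.6, 68.5]
eef_rot: [180.0, 0.0, 117.8]
wrist_force: [0.6, -0.5, 1.9]
grip_width: 0.125
gripper_force: 62.2
```

carry_out --increments '[[[0,0,0],[0,0,0],255],[[0,0,-0.2],[0,0,0],255],[[0,0,-0.4],[0,0,0],255],[[0,0,-0.6],[0,0,0],255],[[0,0,-0.7],[0,0,0],255],[[0,0,-0.7],[0,0,0],255],[[0,0,-0.7],[0,0,0.146],255],[[0,0,-0.7],[0,0,0.146],255],[[0,0,-0.7],[0,0,0.146],255],[[0,0,-0.7],[0,0,0.146],255]]'

```text
time: 20.05
tcp_pos: [581.5, -252.8, 206.1]
eef_rot: [-179.8, -0.0, 91.1]
wrist_force: [0.7, -0.3, -1.6]
grip_width: 0.121
gripper_force: 61.8
```

carry_out --increments '[[[0,0,0],[0,0,0],255],[[0,0,0],[0,0,0],255]]'

```text
time: 20.22
tcp_pos: [582.1, -252.6, 206.6]
eef_rot: [-179.8, -0.0, 91.6]
wrist_force: [0.7, -0.0, -2.6]
grip_width: 0.12
gripper_force: 61.8
```

```bash
cat > hand.py <<'E'
from h import *
import sys
np.set_printoptions(suppress=True,precision=1)
chain()
s=snap('wrist',sys.argv[1]); st=manip.state(); p=np.array(st['tcp_pos']); z=p[2]-27.7+float(sys.argv[2] if len(sys.argv)>2 else 0)
def rel(u,v,zz):
    d=onz(s,u,v,zz)[:2]-p[:2]; a=np.radians(st['eef_rot'][2]); return np.array([d@[np.cos(a),np.sin(a)],d@[np.sin(a),-np.cos(a)]])
h=cv2.cvtColor(s['pixels'],cv2.COLOR_RGB2HSV).astype(int)
m=((h[:,:,1]<70)&(h[:,:,2]>70))
for r in (215,225,235):
    xs=np.where(m[r,180:390])[0]+180; print('row',r,xs.min(),xs.max(),rel(xs.min(),r,z),rel(xs.max(),r,z))
for c in (245,255,310,325):
    col=h[170:240,c,2]; g=np.diff(col); i=np.where(col>60)[0]; print('col',c,'first',170+i.min() if len(i) else None,'biggest step',171+g[8:].argmax(),[rel(c,170+i.min(),z-40).round(1),rel(c,171+8+g[8:].argmax(),z).round(1)])
    print(col.tolist())
E
python3 hand.py w9
```

```text
t 20.22 tcp [ 582.1 -252.6  206.6] [-179.8   -0.    91.6] w 0.12 F [ 0.7 -0.  -2.6] j7 [ 45.  35. -38. 105.  28.  49.  -5.]
row 215 180 389 [ 29.9 -52.1] [29.9 54.2]
row 225 180 389 [ 24.5 -52.7] [24.6 54.8]
row 235 180 389 [ 19.1 -53.2] [19.1 55.3]
col 245 first 170 biggest step 180 [array([ 47.2, -23.4]), array([ 43.9, -18.5])]
[88, 93, 92, 92, 93, 93, 92, 95, 96, 95, 96, 96, 97, 98, 102, 100, 104, 133, 221, 226, 227, 225, 226, 226, 227, 229, 228, 229, 236, 241, 246, 247, 247, 247, 247, 247, 247, 247, 247, 247, 247, 247, 247, 247, 247, 247, 247, 247, 247, 247, 247, 247, 247, 247, 247, 247, 247, 247, 247, 247, 247, 247, 247, 247, 247, 247, 247, 247, 247, 247]
col 255 first 170 biggest step 180 [array([ 47.2, -17.1]), array([ 43.9, -13.5])]
[91, 92, 92, 90, 96, 97, 95, 98, 99, 96, 99, 102, 101, 103, 104, 105, 104, 134, 219, 225, 226, 227, 226, 227, 227, 228, 229, 231, 236, 241, 246, 247, 247, 247, 247, 247, 247, 247, 247, 247, 247, 247, 247, 247, 247, 247, 247, 247, 247, 247, 247, 247, 247, 247, 247, 247, 247, 247, 247, 247, 247, 247, 247, 247, 247, 247, 247, 247, 247, 247]
col 310 first 170 biggest step 180 [array([47.2, 17.1]), array([43.9, 13.7])]
[79, 83, 81, 84, 88, 85, 86, 87, 88, 88, 91, 93, 91, 95, 91, 92, 100, 129, 220, 226, 227, 227, 227, 229, 230, 231, 231, 231, 236, 241, 246, 247, 247, 247, 247, 247, 247, 247, 247, 247, 247, 247, 247, 247, 247, 247, 247, 247, 247, 247, 247, 247, 247, 247, 247, 247, 247, 247, 247, 247, 247, 247, 247, 247, 247, 247, 247, 247, 247, 247]
col 325 first 170 biggest step 180 [array([47.2, 26.4]), array([43.9, 21.2])]
[88, 93, 91, 94, 93, 96, 93, 97, 95, 102, 98, 98, 101, 103, 100, 103, 103, 121, 197, 226, 226, 227, 228, 230, 229, 229, 230, 231, 236, 241, 246, 247, 247, 247, 247, 247, 247, 247, 247, 247, 247, 247, 247, 247, 247, 247, 247, 247, 247, 247, 247, 247, 247, 247, 247, 247, 247, 247, 247, 247, 247, 247, 247, 247, 247, 247, 247, 247, 247, 247]
```

carry_out --increments '[[[0.76,-0.1255,0],[0,0,0],255],[[0.76,-0.1255,0],[0,0,0],255],[[0.76,-0.1255,0],[0,0,0],255],[[0.76,-0.1255,0],[0,0,0],255],[[0.76,-0.1255,0],[0,0,0],255]]'

```text
time: 20.68
tcp_pos: [552.6, -92.3, 208.6]
eef_rot: [-180.0, -0.3, 92.3]
wrist_force: [1.3, 0.8, -1.3]
grip_width: 0.122
gripper_force: 61.8
```

carry_out --increments '[[[0.76,-0.1255,0],[0,0,0],255],[[0.76,-0.1255,0],[0,0,0],255],[[0.76,-0.1255,0],[0,0,0],255],[[0.76,-0.1255,0],[0,0,0],255],[[0.76,-0.1255,0.2],[0,0,0],255],[[0.76,-0.1255,0.2],[0,0,0],255],[[0.76,-0.1255,0.2],[0,0,0],255],[[0.76,-0.1255,0.2],[0,0,0],255],[[0.76,-0.1255,0.2],[0,0,0],255],[[0.76,-0.1255,0.2],[0,0,0],255]]'

```text
time: 21.52
tcp_pos: [526.5, 49.1, 169.4]
eef_rot: [179.9, -0.0, 91.4]
wrist_force: [-0.6, 0.3, -1.5]
grip_width: 0.123
gripper_force: 61.7
```

```bash
python3 -c "
from h import *
chain((523.4,49.7,102,91.5))
snap('wrist','w10')"
```

```text
t 21.52 tcp [526.5  49.1 169.4] [179.9  -0.   91.4] w 0.123 F [-0.6  0.3 -1.5] j7 [ 17.  31. -37. 120.  31.  38. -39.]
   [0.003, -0.016, 0.337] [0.001, -0.0, -0.001] rows~ 1.6
```

View pics/w10.png

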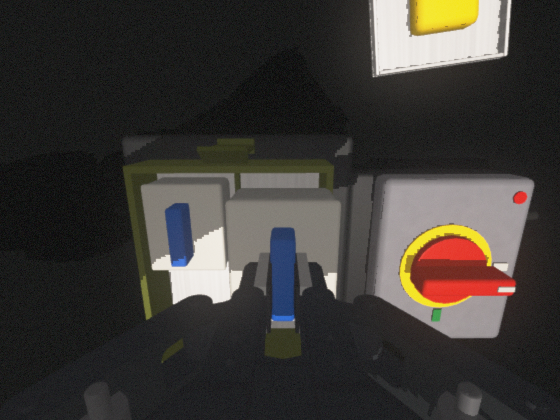

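Pot A stands in the near-left bay, its lid at columns 144–229. Pot B hangs over the far-left bay, its lid at columns 228–340.

```bash
cat >> h.py <<'E'
def wl(P): a=np.radians(WY); d=np.array(P[:2])-WO; return np.array([d[0]*np.cos(a)+d[1]*np.sin(a),-d[0]*np.sin(a)+d[1]*np.cos(a)]).round(1)
E
python3 - <<'E'
from h import *
s=pickle.load(open('pics/w10.pkl','rb'))
for n,u,v,z in [('rimL out',128,170,76),('rimR out',333,165,76),('far out',230,162,76),('A L',145,182,72),('A R',229,182,72),('A far bottom',190,178,32),('A bar',179,205,92),('B L',228,215,141.7),('B R',340,215,141.7),('B far bot',284,188,101.7)]: print(n,wl(onz(s,u,v,z)))
E
```

```text
rimL out [-70.1  84.7]
rimR out [75.1 87.7]
far out [ 2.5 90.1]
A L [-61.1  75.4]
A R [ 0.3 75.1]
A far bottom [-40.5  71.6]
A bar [-30.8  63.1]
B L [11.5 70.7]
B R [68.6 70.5]
B far bot [40.3 76.5]
```

```bash
python3 - <<'E'
from h import *
s=pickle.load(open('pics/w10.pkl','rb'))
for n,(x,y,z) in {'A far bot':(-36,77,32),'A far top':(-36,77,72),'bar far top':(-36,64,92),'bar near top':(-36,20,92),'A top L':(-66,77,72),'A top R':(-6,77,72),'rim FL':(-75,87,76),'rim FR':(75,87,76)}.items(): print(n,proj(s,[*wp(x,y),z]).round(0))
g=cv2.cvtColor(s['pixels'],cv2.COLOR_RGB2HSV)
print('col200',g[150:275:3,210,2].tolist())
b=blobs(s,*BLUE,amin=100,roi=(150,180,215,290),k=3)[0]; c=b['cnt'];print('bar rows',c[:,1].min(),c[:,1].max(),c[:,0].min(),c[:,0].max())
E
```

```text
A far bot [195. 172.]
A far top [179. 180.]
bar far top [171. 204.]
bar near top [178. 263.]
A top L [138. 180.]
A top R [220. 180.]
rim FL [121. 167.]
rim FR [333. 166.]
col200 [59, 51, 50, 53, 53, 60, 67, 69, 131, 97, 85, 93, 129, 129, 130, 134, 133, 134, 133, 133, 134, 132, 132, 137, 133, 132, 137, 161, 239, 240, 239, 240, 239, 240, 239, 238, 238, 239, 238, 238, 234, 241]
bar rows 203 266 165 192
```

carry_out --increments '[[[0.005,-0.012,0],[0,0,0],255],[[0.005,-0.012,0.08],[0,0,0],255],[[0.005,-0.012,0.16],[0,0,0],255],[[0.005,-0.012,0.22],[0,0,0],255],[[0.005,-0.012,0.28],[0,0,0],255],[[0.005,-0.012,0.32],[0,0,0],255],[[0.005,-0.012,0.32],[0,0,0],255],[[0.005,-0.012,0.32],[0,0,0],255]]'

```text
time: 22.23
tcp_pos: [522.9, 50.9, 104.0]
eef_rot: [-180.0, 0.0, 91.5]
wrist_force: [-0.3, -0.8, -2.3]
grip_width: 0.125
gripper_force: 61.6
```

carry_out --increments '[[[0,0,0.016],[0,0,0],255],[[0,0,0.016],[0,0,0],255],[[0,0,0.016],[0,0,0],255]]'

```text
time: 22.48
tcp_pos: [523.2, 50.9, 101.4]
eef_rot: [180.0, -0.0, 91.5]
wrist_force: [-0.0, -0.7, -2.6]
grip_width: 0.122
gripper_force: 61.7
```

carry_out --increments '[[[0,0,0],[0,0,0],150],[[0,0,0],[0,0,0],150],[[0,0,0],[0,0,0],150],[[0,0,0],[0,0,0],150],[[0,0,0],[0,0,0],150],[[0,0,-0.15],[0,0,0],150],[[0,0,-0.3],[0,0,0],150],[[0,0,-0.5],[0,0,0],0],[[0,0,-0.55],[0,0,0],0],[[0,0,-0.55],[0,0,0],0]]'

```text
time: 23.32
tcp_pos: [525.2, 51.5, 214.4]
eef_rot: [179.6, -0.0, 91.5]
wrist_force: [0.1, 0.4, -0.1]
grip_width: 0.823
gripper_force: 0.0
```

```bash
python3 look.py w11; python3 -c "
from h import *
chain((548,-343.5,190,91.5),(548,-343.5,210,66))"
```

```text
t 23.32 tcp [525.2  51.5 214.4] [179.6  -0.   91.5] w 0.823 F [ 0.1  0.4 -0.1] j7 [ 20.  28. -40. 119.  27.  42. -36.]
T (array([556.3, -82.1]), array([224.4, 525. ]), 64.1)
T (array([ 437.3, -373.3]), array([ 84.4, 168.4]), 90.8)
T (array([453.9,  43.1]), array([10.9, 40.4]), 90.9)
W [196.6 218.9] 830.5 (array([445. ,  36.7]), array([17.4, 51.3]), 91.4) [(array([451. ,  43.8,  80. ]), np.float64(1.4072299288829626))]
W [279.7 212.4] 619.0 (array([524.1,  45.5]), array([12.5, 50.8]), 91.6) []
ice 505.5 (array([643.5, 246.3]), array([47.9, 97.7]), 99.5)
t 23.42 tcp [522.8  50.4 211.1] [180.    0.   91.5] w 0.98 F [-1.  -0.5  0.1] j7 [ 20.  28. -40. 119.  27.  42. -36.]
   [-1.972, 0.076, 0.106] [0.0, 0.0, -0.0] rows~ 9.5
   [-0.0, 0.0, -0.1] [0.0, -0.0, 0.142] rows~ 3.6
```

carry_out --increments '[[[-0.985,0.038,0],[0,0,0],0],[[-0.985,0.038,0],[0,0,0],0],[[-0.985,0.038,0],[0,0,0],0],[[-0.985,0.038,0],[0,0,0],0],[[-0.985,0.038,0],[0,0,0],0],[[-0.985,0.038,0],[0,0,0],0]]'

```text
time: 23.92
tcp_pos: [533.9, -155.2, 208.0]
eef_rot: [-179.7, 0.2, 90.8]
wrist_force: [-0.7, -0.2, -0.3]
grip_width: 1.002
gripper_force: 0.0
```

carry_out --increments '[[[-0.985,0.038,0],[0,0,0.142],0],[[-0.985,0.038,0],[0,0,0.142],0],[[-0.985,0.038,0],[0,0,0.142],0],[[-0.985,0.038,0],[0,0,0.142],0],[[-0.985,0.038,0.1],[0,0,0.142],0],[[-0.985,0.038,0.1],[0,0,0.142],0],[[-0.985,0.038,0.1],[0,0,0.142],0],[[-0.985,0.038,0.1],[0,0,0.142],0]]'

```text
time: 24.58
tcp_pos: [547.6, -340.9, 189.1]
eef_rot: [-179.8, -0.1, 66.0]
wrist_force: [0.6, 0.8, 0.3]
grip_width: 1.002
gripper_force: 0.0
```

```bash
python3 look.py w12;  python3 -c "
from h import *
chain((548,-343.5,67.7,66))"
```

```text
t 24.58 tcp [ 547.6 -340.9  189.1] [-179.8   -0.1   66. ] w 1.002 F [0.6 0.8 0.3] j7 [ 49.  36. -31. 105.  24.  46. -18.]
T (array([ 546.2, -342. ]), array([15.1, 46.6]), 67.0)
T (array([527.9,  51. ]), array([11.1, 43.6]), 91.0)
T (array([453.9,  43.1]), array([10.9, 40.4]), 90.9)
T (array([ 645.6, -466.4]), array([ 5.7, 46.7]), 176.3)
ice 505.5 (array([643.5, 246.3]), array([47.9, 97.7]), 99.5)
t 24.68 tcp [ 548.7 -339.9  190.6] [-1.799e+02 -1.000e-01  6.610e+01] w 0.995 F [-0.1 -0.1  1.2] j7 [ 49.  36. -31. 105.  24.  46. -18.]
   [-0.019, 0.005, 0.615] [-0.0, -0.0, 0.001] rows~ 2.9
```

```bash
python3 - <<'E'
from h import *
s=pickle.load(open('pics/w12.pkl','rb'))
u,v=proj(s,(547,-343,60)).astype(int); print(u,v)
h=cv2.cvtColor(s['pixels'],cv2.COLOR_RGB2HSV)
print(h[v-30:v+31:6,u].tolist()); print(s['pixels'][v-5,u-20:u+20:3].tolist())
for lo in [((70,20,60),(130,255,255))]:
  for b in blobs(s,*lo,amin=40,roi=(u-70,v-60,u+70,v+60),k=3): print(b['a'],b['c'],rect(s,b['cnt'],60))
E
```

```text
283 217
[[0, 0, 247], [99, 60, 247], [98, 56, 247], [97, 52, 247], [90, 6, 247], [90, 5, 247], [90, 6, 247], [90, 8, 247], [90, 9, 247], [0, 0, 247], [0, 3, 178]]
[[247, 247, 247], [247, 247, 247], [247, 247, 247], [247, 247, 247], [247, 247, 247], [247, 247, 247], [240, 247, 247], [242, 247, 247], [244, 247, 247], [244, 247, 247], [247, 247, 247], [247, 247, 247], [247, 247, 247], [247, 247, 247]]
169.5 (285.22615535889867, 196.85250737463127) (array([ 552.2, -336. ]), array([ 9.4, 33. ]), 65.8)
```

The bar is overexposed but centred in the view (columns 283–285), so I'll grasp it.

carry_out --increments '[[[-0.01,0.005,0.2],[0,0,0],0],[[-0.01,0.005,0.4],[0,0,0],0],[[-0.01,0.005,0.55],[0,0,0],0],[[-0.01,0.005,0.613],[0,0,0],0],[[-0.01,0.005,0.613],[0,0,0],0],[[-0.01,0.005,0.613],[0,0,0],0],[[-0.01,0.005,0.613],[0,0,0],0]]'

```text
time: 25.27
tcp_pos: [550.4, -344.7, 70.6]
eef_rot: [179.8, -0.0, 66.0]
wrist_force: [0.9, -0.1, -0.2]
grip_width: 1.0
gripper_force: 0.0
```

carry_out --increments '[[[0,0,0],[0,0,0],255],[[0,0,0],[0,0,0],255],[[0,0,0],[0,0,0],255],[[0,0,0],[0,0,0],255],[[0,0,0],[0,0,0],255],[[0,0,0],[0,0,0],255],[[0,0,0],[0,0,0],255],[[0,0,0],[0,0,0],255],[[0,0,0],[0,0,0],255],[[0,0,0],[0,0,0],255]]' --newtons 60

```text
time: 26.1
tcp_pos: [548.5, -344.9, 68.8]
eef_rot: [-180.0, 0.0, 65.9]
wrist_force: [-1.7, 0.6, 5.1]
grip_width: 0.122
gripper_force: 59.7
```

carry_out --increments '[[[0,0,0],[0,0,0],255],[[0,0,-0.2],[0,0,0],255],[[0,0,-0.4],[0,0,0],255],[[0,0,-0.6],[0,0,0],255],[[0,0,-0.7],[0,0,0],255],[[0,0,-0.7],[0,0,0],255],[[0,0,-0.7],[0,0,-0.142],255],[[0,0,-0.7],[0,0,-0.142],255],[[0,0,-0.7],[0,0,-0.142],255],[[0,0,-0.7],[0,0,-0.142],255]]'

```text
time: 26.93
tcp_pos: [547.2, -344.7, 206.4]
eef_rot: [-179.9, -0.1, 91.8]
wrist_force: [0.1, 0.6, -1.5]
grip_width: 0.124
gripper_force: 59.1
```

carry_out --increments '[[[0,0,0],[0,0,0],255],[[0,0,0],[0,0,0],255]]'

```text
time: 27.1
tcp_pos: [547.5, -344.8, 206.7]
eef_rot: [-179.9, -0.1, 91.4]
wrist_force: [-0.7, -0.2, -1.4]
grip_width: 0.122
gripper_force: 59.1
```

```bash
sed -i 's/^    print(col.tolist())//' hand.py; python3 hand.py w13|grep -v row; python3 -c "
from h import *
a=wp(35.5,-42); print(a); chain((*a,208,91.5))
s=pickle.load(open('pics/w13.pkl','rb')); h=cv2.cvtColor(s['pixels'],cv2.COLOR_RGB2HSV)
print(h[180:212,255,2].tolist(),h[205:210,215:240,2].tolist()[0],h[205,330:350,2].tolist())"
```

```text
t 27.1 tcp [ 547.5 -344.8  206.7] [-179.9   -0.1   91.4] w 0.122 F [-0.7 -0.2 -1.4] j7 [ 54.  36. -38. 104.  28.  50.   4.]
col 245 first 170 biggest step 180 [array([ 47.3, -23.2]), array([ 43.9, -18.4])]
col 255 first 170 biggest step 180 [array([ 47.3, -17. ]), array([ 43.9, -13.4])]
col 310 first 170 biggest step 180 [array([47.3, 17.2]), array([43.9, 13.8])]
col 325 first 170 biggest step 181 [array([47.3, 26.5]), array([43.4, 21.3])]
[525.58726687 -33.75632598]
t 27.15 tcp [ 547.8 -344.7  207.1] [-1.799e+02 -1.000e-01  9.140e+01] w 0.124 F [ 0.4  0.2 -2.1] j7 [ 54.  36. -38. 104.  28.  50.   4.]
   [1.557, -0.074, -0.002] [-0.001, -0.0, -0.001] rows~ 7.5
[107, 107, 107, 111, 112, 114, 112, 125, 186, 232, 236, 235, 236, 236, 237, 237, 238, 238, 240, 243, 246, 247, 247, 247, 247, 247, 247, 247, 247, 247, 247, 247] [108, 107, 109, 107, 108, 108, 111, 107, 114, 181, 247, 247, 247, 247, 247, 247, 247, 247, 247, 247, 247, 247, 247, 247, 247] [247, 247, 247, 247, 247, 247, 247, 247, 247, 247, 223, 139, 120, 116, 117, 113, 114, 110, 113, 114]
```

carry_out --increments '[[[0.779,-0.037,0],[0,0,0],255],[[0.779,-0.037,0],[0,0,0],255],[[0.779,-0.037,0],[0,0,0],255],[[0.779,-0.037,0],[0,0,0],255],[[0.779,-0.037,0],[0,0,0],255]]'

```text
time: 27.57
tcp_pos: [536.7, -179.6, 209.1]
eef_rot: [180.0, -0.3, 92.1]
wrist_force: [0.4, 0.9, -1.7]
grip_width: 0.126
gripper_force: 59.1
```

carry_out --increments '[[[0.779,-0.037,0],[0,0,0],255],[[0.779,-0.037,0],[0,0,0],255],[[0.779,-0.037,0],[0,0,0],255],[[0.779,-0.037,0],[0,0,0],255],[[0.779,-0.037,0.2],[0,0,0],255],[[0.779,-0.037,0.2],[0,0,0],255],[[0.779,-0.037,0.2],[0,0,0],255],[[0.779,-0.037,0.2],[0,0,0],255],[[0.779,-0.037,0.2],[0,0,0],255],[[0.779,-0.037,0.2],[0,0,0],255]]'

```text
time: 28.4
tcp_pos: [526.7, -34.7, 169.6]
eef_rot: [179.9, 0.0, 91.4]
wrist_force: [-0.5, -0.6, -1.6]
grip_width: 0.12
gripper_force: 59.2
```

carry_out --increments '[[[0,0,0],[0,0,0],255],[[0,0,0],[0,0,0],255]]'

```text
time: 28.57
tcp_pos: [526.1, -34.4, 169.2]
eef_rot: [179.9, 0.0, 91.4]
wrist_force: [-0.5, -0.3, -0.7]
grip_width: 0.124
gripper_force: 59.2
```

```bash
python3 -c "
from h import *
chain((525.6,-33.3,104,91.5))"
```

```text
t 28.57 tcp [526.1 -34.4 169.2] [179.9   0.   91.4] w 0.124 F [-0.5 -0.3 -0.7] j7 [ 26.  31. -37. 120.  31.  38. -31.]
   [0.006, -0.003, 0.326] [0.0, 0.0, -0.001] rows~ 1.6
```

carry_out --increments '[[[0.003,-0.004,0.08],[0,0,0],255],[[0.003,-0.004,0.16],[0,0,0],255],[[0.003,-0.004,0.22],[0,0,0],255],[[0.003,-0.004,0.28],[0,0,0],255],[[0.003,-0.004,0.32],[0,0,0],255],[[0.003,-0.004,0.32],[0,0,0],255],[[0.003,-0.004,0.33],[0,0,0],255],[[0.003,-0.004,0.338],[0,0,0],255],[[0.003,-0.004,0.338],[0,0,0],255],[[0.003,-0.004,0.338],[0,0,0],255]]'

```text
time: 29.4
tcp_pos: [525.1, -33.2, 101.3]
eef_rot: [180.0, 0.0, 91.5]
wrist_force: [0.1, -1.0, -1.5]
grip_width: 0.123
gripper_force: 59.2
```

carry_out --increments '[[[0,0,0],[0,0,0],150],[[0,0,0],[0,0,0],150],[[0,0,0],[0,0,0],150],[[0,0,0],[0,0,0],150],[[0,0,0],[0,0,0],150],[[0,0,-0.15],[0,0,0],150],[[0,0,-0.3],[0,0,0],150],[[0,0,-0.5],[0,0,0],0],[[0,0,-0.55],[0,0,0],0],[[0,0,-0.55],[0,0,0],0]]'

```text
time: 30.23
tcp_pos: [527.2, -32.8, 214.2]
eef_rot: [179.6, 0.0, 91.5]
wrist_force: [0.4, 0.9, -0.5]
grip_width: 0.821
gripper_force: 0.0
```

carry_out --increments '[[[0.93,-0.18,-0.15],[0,0,0],0],[[0.93,-0.18,-0.15],[0,0,0],0],[[0.93,-0.18,-0.15],[0,0,0],0],[[0.93,-0.18,-0.15],[0,0,0],0],[[0.93,-0.18,-0.15],[0,0,0],0],[[0.93,-0.18,-0.15],[0,0,0],0]]'

```text
time: 30.73
tcp_pos: [482.1, 159.0, 241.5]
eef_rot: [179.9, -0.3, 92.1]
wrist_force: [0.3, 0.4, -0.2]
grip_width: 1.003
gripper_force: 0.0
```

carry_out --increments '[[[0.93,-0.18,-0.1],[0,0,-0.037],0],[[0.93,-0.18,-0.1],[0,0,-0.037],0],[[0.93,-0.18,-0.1],[0,0,-0.037],0],[[0.93,-0.18,-0.1],[0,0,-0.037],0],[[0.93,-0.18,-0.1],[0,0,-0.037],0],[[0.93,-0.18,-0.1],[0,0,-0.037],0],[[0.93,-0.18,-0.1],[0,0,-0.037],0],[[0.93,-0.18,-0.1],[0,0,-0.037],0]]'

```text
time: 31.4
tcp_pos: [443.3, 334.8, 259.3]
eef_rot: [-179.9, 0.2, 98.1]
wrist_force: [-0.2, -0.4, -0.3]
grip_width: 0.999
gripper_force: 0.0
```

```bash
python3 -c "
from h import *
chain()
W=snap('wrist','w14');T=snap('top','t14')
a=W['pixels'][::1,::1]; b=cv2.resize(T['pixels'][120:260,110:350],(480,280))
o=np.zeros((420,800,3),np.uint8); o[:315,:420]=cv2.resize(a,(420,315)); o[:222,420:]=cv2.resize(b,(380,222))
cv2.imwrite('pics/c14.png',o[:,:,::-1])"
```

```text
t 31.4 tcp [443.3 334.8 259.3] [-179.9    0.2   98.1] w 0.999 F [-0.2 -0.4 -0.3] j7 [ -9.  27. -45. 113.  25.  50. -59.]
```

View pics/c14.png

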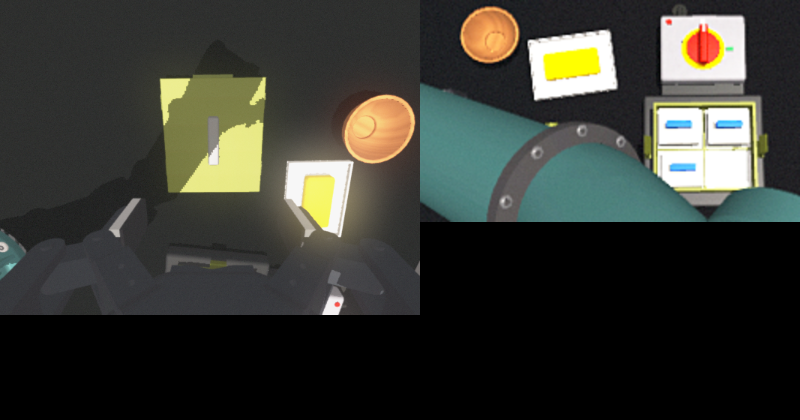

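Three pots stand in their own bays and the ice pack lies flat in the tray. The lid is ahead, with its grip at about (284,187) in the wrist image.

```bash
python3 - <<'E'
from h import *
np.set_printoptions(suppress=True,precision=1)
W=pickle.load(open('pics/w14.pkl','rb')); T0=pickle.load(open('pics/w3t.pkl','rb'))
h=cv2.cvtColor(W['pixels'],cv2.COLOR_RGB2HSV)
m=((h[:,:,1]<60)&(h[:,:,2]>90)).astype(np.uint8)*255; z=np.zeros_like(m); z[145:230,262:305]=m[145:230,262:305]
print([ (r,h[r,270:300,1].tolist()) for r in (170,210)])
for b in blobs(W,(0,0,60),(179,75,255),40,(262,145,305,230),3): print('grip',b['a'],b['c'],rect(W,b['cnt'],66),b['cnt'].min(0),b['cnt'].max(0))
b=blobs(W,(24,60,60),(45,255,255),500,(190,90,380,270),9)[0]; print('lid',b['a'],rect(W,b['cnt'],44),b['box'].tolist())
try: print(fitbox(W,b['cnt'],44,(443,338),8.3,75,88,35,10))
except Exception as e: print(e)
for P in [(443.5,340,66)]: print(proj(W,P))
bt=blobs(T0,(0,0,110),(179,70,255),20,(140,210,190,245),3)[0]; print(rect(T0,bt['cnt'],66))
E
```

```text
[(170, [114, 115, 116, 114, 110, 112, 82, 25, 14, 11, 18, 20, 18, 16, 18, 18, 18, 15, 18, 20, 19, 25, 96, 111, 118, 114, 117, 112, 112, 113]), (210, [120, 111, 116, 117, 108, 106, 104, 79, 20, 9, 5, 4, 4, 5, 4, 5, 5, 5, 5, 6, 10, 30, 99, 106, 107, 106, 105, 105, 104, 106])]
grip 879.0 (284.09613196814564, 186.64505119453923) (array([443.5, 344.7]), array([15.2, 69.4]), 98.5) [277 155] [291 219]
lid 21267.0 (array([449.4, 337.6]), array([162.6, 198.3]), 99.6) [[212.0, 99.0], [360.0, 99.0], [360.0, 269.0], [212.0, 269.0]]
(array([445.4, 342. ]), np.float64(7.68), array([152.9, 179.1]), array([ 0.3,  1.3,  0.4, -2.1]))
[283.3 192.3]
(array([442.9, 338.2]), array([16.9, 71.2]), 97.0)
```

carry_out --increments '[[[0.038,0.008,0.3],[0,0,-0.002],0],[[0.038,0.008,0.5],[0,0,-0.002],0],[[0.038,0.008,0.7],[0,0,-0.002],0],[[0.038,0.008,0.85],[0,0,-0.002],0],[[0.038,0.008,0.94],[0,0,-0.002],0],[[0.038,0.008,0.94],[0,0,-0.002],0],[[0.038,0.008,0.94],[0,0,-0.002],0],[[0.038,0.008,0.94],[0,0,-0.002],0]]'

```text
time: 32.17
tcp_pos: [444.7, 344.6, 74.1]
eef_rot: [179.9, -0.1, 98.4]
wrist_force: [-1.3, 0.3, 0.4]
grip_width: 0.999
gripper_force: 0.0
```

carry_out --increments '[[[0,0,0],[0,0,0],255],[[0,0,0],[0,0,0],255],[[0,0,0],[0,0,0],255],[[0,0,0],[0,0,0],255],[[0,0,0],[0,0,0],255],[[0,0,0],[0,0,0],255],[[0,0,0],[0,0,0],255],[[0,0,0],[0,0,0],255],[[0,0,0],[0,0,0],255],[[0,0,0],[0,0,0],255]]' --newtons 90

```text
time: 33.0
tcp_pos: [443.9, 344.7, 73.6]
eef_rot: [180.0, 0.0, 98.5]
wrist_force: [-0.6, -1.3, 6.0]
grip_width: 0.165
gripper_force: 89.0
```

carry_out --increments '[[[0,0,-0.1],[0,0,0],255],[[0,0,-0.3],[0,0,0],255],[[0,0,-0.5],[0,0,0],255],[[0,0,-0.6],[0,0,0],255],[[0,0,-0.6],[0,0,0],255],[[0,0,-0.6],[0,0,0.038],255],[[0,0,-0.6],[0,0,0.038],255],[[0,0,-0.6],[0,0,0.038],255],[[0,0,-0.6],[0,0,0.038],255]]'

```text
time: 33.75
tcp_pos: [443.0, 343.8, 191.6]
eef_rot: [-179.9, 0.1, 91.8]
wrist_force: [-0.2, -0.2, -1.9]
grip_width: 0.162
gripper_force: 88.5
```

```bash
python3 -c "
from h import *
chain((*WO,191,91.5))
W=snap('wrist','w15')
"
```

```text
t 33.75 tcp [443.  343.8 191.6] [-1.799e+02  1.000e-01  9.180e+01] w 0.162 F [-0.2 -0.2 -1.9] j7 [-14.  32. -40. 115.  30.  43. -70.]
   [-1.689, 0.177, 0.006] [-0.001, 0.001, 0.002] rows~ 8.1
```

View pics/w15.png

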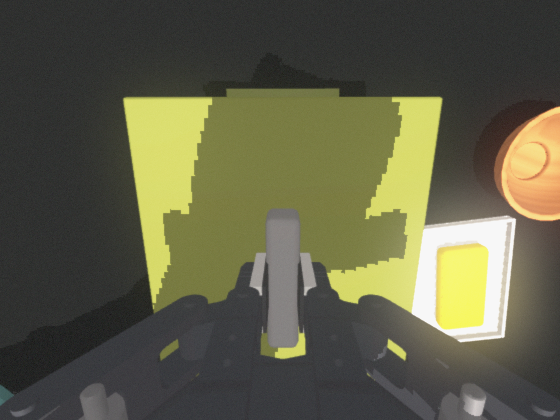

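The lid is held level. The roof far edge is at row 98, the flange end at row 89 and the bar ends at rows 210 and 346. From these I'll compute the lid centre relative to the tool.

```bash
python3 - <<'E'
from h import *
np.set_printoptions(suppress=True,precision=1)
s=pickle.load(open('pics/w15.pkl','rb')); p=np.array([443,343.8,191.6]); a=np.radians(91.8)
def rel(u,v,zz):
    d=onz(s,u,v,zz)[:2]-p[:2]; return np.array([d@[np.cos(a),np.sin(a)],d@[np.sin(a),-np.cos(a)]])
o=p[2]-55.6
h=cv2.cvtColor(s['pixels'],cv2.COLOR_RGB2HSV)
print('flange far 94 z0/z4',rel(284,89,o),rel(284,89,o+4)); print('roof far 88',rel(284,97.5,o+26))
print('bar far 35: bottom',rel(284,209.5,o+26),'top',rel(284,222,o+48)); print('bar near -35',rel(284,346.5,o+48))
print('roof corners x+-75',rel(124.5,98,o+26),rel(441.5,98,o+26),'left/right lower',rel(146,220,o+26),rel(424,220,o+26))
print('V col284',h[204:232,284,2].tolist(),h[84:100,284,2].tolist())
E
```

```text
flange far 94 z0/z4 [92.4  1.3] [92.   1.3]
roof far 88 [85.9  1.3]
bar far 35: bottom [32.2  1.3] top [32.6  1.2]
bar near -35 [-33.6   1.2]
roof corners x+-75 [ 85.7 -72.5] [85.6 74. ] left/right lower [ 26.6 -70.4] [26.5 73.9]
V col284 [123, 123, 125, 122, 118, 112, 115, 117, 117, 114, 116, 117, 118, 118, 121, 124, 130, 133, 132, 138, 135, 135, 139, 137, 137, 137, 136, 138] [38, 40, 43, 43, 73, 114, 118, 120, 117, 119, 120, 117, 118, 118, 121, 120]
```

carry_out --increments '[[[-0.841,0.091,0],[0,0,0],255],[[-0.841,0.091,0],[0,0,0],255],[[-0.841,0.091,0],[0,0,0],255],[[-0.841,0.091,0],[0,0,0],255],[[-0.841,0.091,0],[0,0,0],255],[[-0.841,0.091,0],[0,0,0],255]]'

```text
time: 34.3
tcp_pos: [466.9, 172.5, 191.7]
eef_rot: [-179.9, 0.2, 91.3]
wrist_force: [0.1, 1.3, -2.8]
grip_width: 0.162
gripper_force: 88.5
```

carry_out --increments '[[[-0.841,0.091,0],[0,0,0],255],[[-0.841,0.091,0],[0,0,0],255],[[-0.841,0.091,0],[0,0,0],255],[[-0.841,0.091,0],[0,0,0],255],[[-0.841,0.091,0],[0,0,0],255],[[-0.841,0.091,0],[0,0,0],255],[[-0.841,0.091,0],[0,0,0],255],[[-0.841,0.091,0],[0,0,0],255]]'

```text
time: 34.97
tcp_pos: [490.1, 12.1, 193.1]
eef_rot: [180.0, -0.1, 91.9]
wrist_force: [0.6, 0.1, -2.0]
grip_width: 0.161
gripper_force: 88.5
```

```bash
python3 -c "
from h import *
chain((488.7,8.6,165,91.5))
W=snap('wrist','w16')
"
```

```text
t 34.97 tcp [490.1  12.1 193.1] [ 1.80e+02 -1.00e-01  9.19e+01] w 0.161 F [ 0.6  0.1 -2. ] j7 [ 25.  28. -41. 124.  29.  38. -35.]
   [-0.017, -0.008, 0.14] [0.0, -0.001, 0.002] rows~ 0.7
```

View pics/w16.png

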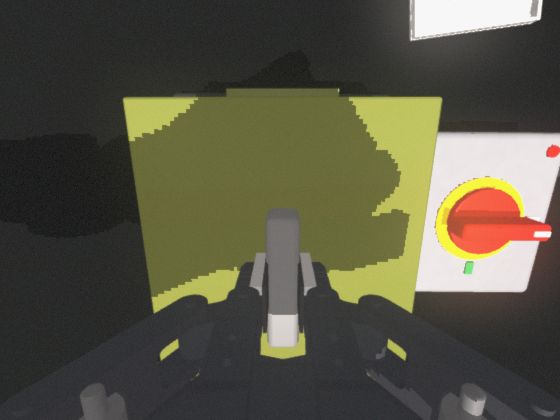

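The held lid now hides the tub. The hub centre at about (482,220) gives a fresh reference for the warmer's position.

```bash
python3 - <<'E'
from h import *
np.set_printoptions(suppress=True,precision=1)
chain((488.7,8.6,165,91.5))
for n in ('w16','w10'):
    s=pickle.load(open(f'pics/{n}.pkl','rb'))
    h=cv2.cvtColor(s['pixels'],cv2.COLOR_RGB2HSV)
    m=cv2.inRange(h,(26,150,120),(34,255,255)); m[:, :380]=0; m[:150]=0; m[320:]=0
    c=max(cv2.findContours(m,0,1)[0],key=cv2.contourArea)
    P=np.array([onz(s,*q,70)[:2] for q in c[:,0]],np.float32); (x,y),r=cv2.minEnclosingCircle(P); print(n,'hub',(x,y),r,'local',wl((x,y)))
for n,roi in [('w3t',(270,130,310,170))]:
    s=pickle.load(open(f'pics/{n}.pkl','rb'))
    b=blobs(s,(26,150,120),(34,255,255),30,roi,3)
    for q in b[:1]:
        P=np.array([onz(s,*u,70)[:2] for u in q['cnt']],np.float32); (x,y),r=cv2.minEnclosingCircle(P); print('top hub',(x,y),r,wl((x,y)))
E
```

```text
t 35.02 tcp [490.   12.1 193.1] [180.   -0.1  91.9] w 0.163 F [-0.1 -0.2 -1.9] j7 [ 25.  28. -41. 124.  29.  38. -35.]
   [-0.018, -0.007, 0.141] [0.0, -0.0, 0.002] rows~ 0.7
w16 hub (657.7916259765625, 14.893383979797363) 36.485042572021484 local [168.9   3.2]
w10 hub (658.9973754882812, 16.406097412109375) 36.28092956542969 local [170.2   4.7]
top hub (660.4285278320312, 10.917152404785156) 37.305747985839844 [171.5  -0.9]
```

Warmer reference confirmed, with the switch axis at local (176–178, 0). Next I'll lower the lid onto the hooks.

carry_out --increments '[[[-0.018,-0.007,0.05],[0,0,0.002],255],[[-0.018,-0.007,0.1],[0,0,0.002],255],[[-0.018,-0.007,0.14],[0,0,0.002],255],[[-0.018,-0.007,0.18],[0,0,0.002],255],[[-0.018,-0.007,0.2],[0,0,0.002],255],[[-0.018,-0.007,0.2],[0,0,0.002],255],[[-0.018,-0.007,0.2],[0,0,0.002],255]]'

```text
time: 35.6
tcp_pos: [488.4, 5.9, 152.5]
eef_rot: [-180.0, -0.0, 91.3]
wrist_force: [0.4, 0.6, -1.8]
grip_width: 0.161
gripper_force: 88.5
```

carry_out --increments '[[[0,0,0.01],[0,0,0],255],[[0,0,0.02],[0,0,0],255],[[0,0,0.03],[0,0,0],255],[[0,0,0.03],[0,0,0],255],[[0,0,0.03],[0,0,0],255]]'

```text
time: 36.02
tcp_pos: [489.4, 6.8, 147.4]
eef_rot: [179.9, -0.1, 91.4]
wrist_force: [-0.3, 3.8, 2.7]
grip_width: 0.161
gripper_force: 89.0
```

```bash
python3 -c "
from h import *
chain((488.7,8.6,145,91.5))
S=snap('side','s17'); W=snap('wrist','w17'); T=snap('top','t17')
o=np.zeros((420,800,3),np.uint8); o[:,:400]=cv2.resize(S['pixels'][140:266,225:345],(400,420)); o[:,400:]=cv2.resize(W['pixels'][60:360,100:480],(400,420))
cv2.imwrite('pics/c17.png',o[:,:,::-1])"
```

```text
t 36.02 tcp [489.4   6.8 147.4] [ 1.799e+02 -1.000e-01  9.140e+01] w 0.161 F [-0.3  3.8  2.7] j7 [ 22.  31. -37. 126.  35.  33. -40.]
   [0.009, -0.003, 0.012] [0.001, -0.0, -0.001] rows~ 0.1
```

View pics/c17.png

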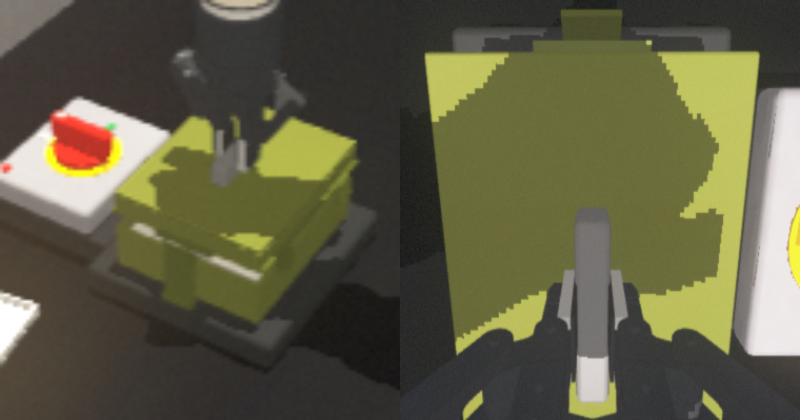

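The lid sits square over the tub. Fy = 3.8 N says the right hook touched first, so I'll shift 2 mm in +y.

carry_out --increments '[[[0,0,-0.02],[0,0,0],255],[[0.01,-0.002,-0.02],[0,0,0],255],[[0.01,-0.002,-0.02],[0,0,0],255],[[0.01,-0.002,-0.02],[0,0,0],255],[[0.01,-0.002,0],[0,0,0],255],[[0.01,-0.002,0.005],[0,0,0],255],[[0.01,-0.002,0.01],[0,0,0],255],[[0.01,-0.002,0.01],[0,0,0],255],[[0.01,-0.002,0.01],[0,0,0],255]]'

```text
time: 36.92
tcp_pos: [488.4, 8.2, 145.0]
eef_rot: [180.0, -0.0, 91.3]
wrist_force: [0.4, 2.1, 1.6]
grip_width: 0.161
gripper_force: 89.1
```

```bash
python3 -c "
from h import *
chain((488.7,8.6,145,91.5)); print(manip.state()['ft_torque'])"
```

```text
t 36.92 tcp [488.4   8.2 145. ] [180.   -0.   91.3] w 0.161 F [0.4 2.1 1.6] j7 [ 21.  31. -37. 126.  35.  33. -40.]
   [0.002, 0.001, 0.0] [0.0, -0.0, -0.001] rows~ 0.0
[ 0.38781229 -0.01367884  0.00311136]
```

carry_out --increments '[[[0.006,0,0.01],[0,0,0],255],[[0.006,0,0.02],[0,0,0],255],[[0.006,0,0.03],[0,0,0],255],[[0.006,0,0.035],[0,0,0],255],[[0.006,0,0.035],[0,0,0],255]]'

```text
time: 37.33
tcp_pos: [490.2, 8.9, 139.3]
eef_rot: [179.8, 0.1, 91.4]
wrist_force: [0.3, 1.7, 10.5]
grip_width: 0.159
gripper_force: 90.3
```

carry_out --increments '[[[0,0,0.015],[0,0,0],255],[[0,0,0.03],[0,0,0],255],[[0,0,0.03],[0,0,0],255]]'

```text
time: 37.58
tcp_pos: [490.7, 11.3, 133.1]
eef_rot: [179.7, -0.2, 91.4]
wrist_force: [0.9, 2.8, 7.7]
grip_width: 0.164
gripper_force: 90.1
```

carry_out --increments '[[[0,0,0.015],[0,0,0],255],[[0,0,0.03],[0,0,0],255],[[0,0,0.03],[0,0,0],255],[[0,0,0.03],[0,0,0],255]]'

```text
time: 37.92
tcp_pos: [490.7, 10.4, 131.3]
eef_rot: [179.6, 0.2, 91.3]
wrist_force: [-9.3, -1.3, 53.3]
grip_width: 0.167
gripper_force: 96.7
```

```bash
python3 -c "
from h import *
chain(); print(manip.state()['ft_torque'])
S=snap('side','s18'); W=snap('wrist','w18')
o=np.zeros((420,800,3),np.uint8); o[:,:400]=cv2.resize(S['pixels'][160:266,235:345],(400,420)); o[:,400:]=cv2.resize(W['pixels'][60:200,180:380],(400,420))
cv2.imwrite('pics/c18.png',o[:,:,::-1])"
```

```text
t 37.92 tcp [490.7  10.4 131.3] [179.6   0.2  91.3] w 0.167 F [-9.3 -1.3 53.3] j7 [ 19.  33. -35. 126.  37.  31. -43.]
[ 0.53146623  2.28196512 -0.02362219]
```

View pics/c18.png

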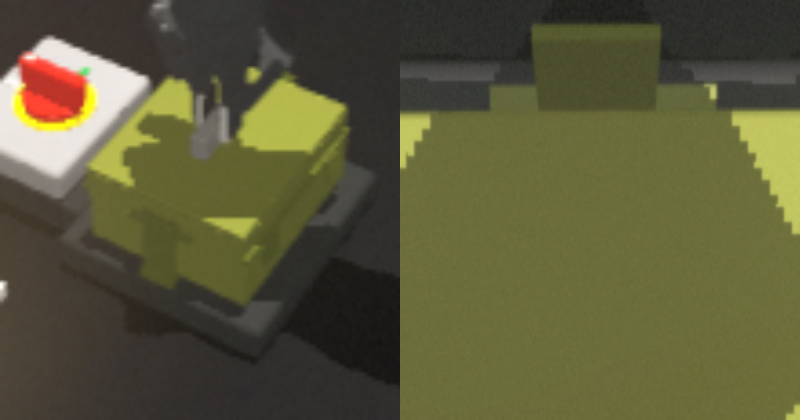

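The lid bottomed at 131.3, where home is 131.6, and the left hook is over the flange. I'll relax and give a gentle upward tug to confirm both sides hold.

carry_out --increments '[[[0,0,-0.03],[0,0,0],255],[[0,0,-0.045],[0,0,0],255],[[0,0,-0.05],[0,0,0],255],[[0,0,-0.05],[0,0,0],255],[[0,0,-0.05],[0,0,0],255]]'

```text
time: 38.43
tcp_pos: [489.6, 9.7, 133.8]
eef_rot: [179.8, -0.3, 91.4]
wrist_force: [6.8, 3.5, -23.6]
grip_width: 0.16
gripper_force: 92.8
```

carry_out --increments '[[[0,0,-0.015],[0,0,0],255],[[0,0,-0.03],[0,0,0],255],[[0,0,-0.03],[0,0,0],255]]'

```text
time: 38.68
tcp_pos: [488.4, 9.4, 134.6]
eef_rot: [-180.0, -0.6, 91.4]
wrist_force: [18.9, 7.9, -77.0]
grip_width: 0.158
gripper_force: 92.6
```

```bash
python3 -c "
from h import *
chain(); print(manip.state()['ft_torque'])"
```

```text
t 38.68 tcp [488.4   9.4 134.6] [-180.    -0.6   91.4] w 0.158 F [ 18.9   7.9 -77. ] j7 [ 21.  32. -36. 126.  36.  31. -41.]
[ 1.50246904 -4.27024777  0.28147111]
```

The lid is locked: it held against 77 N. I'll unload and release.

carry_out --increments '[[[0,0,0.03],[0,0,0],255],[[0,0,0.042],[0,0,0],255],[[0,0,0.042],[0,0,0],255],[[0,0,0.042],[0,0,0],255]]'

```text
time: 39.02
tcp_pos: [487.3, 8.5, 133.3]
eef_rot: [-179.9, 0.0, 91.3]
wrist_force: [0.1, -0.5, -6.6]
grip_width: 0.159
gripper_force: 102.1
```

carry_out --increments '[[[0,0,0],[0,0,0],100],[[0,0,0],[0,0,0],100],[[0,0,0],[0,0,0],100],[[0,0,0],[0,0,0],100],[[0,0,0],[0,0,0],100],[[0,0,0],[0,0,0],100],[[0,0,-0.2],[0,0,0],100],[[0,0,-0.4],[0,0,0],100],[[0,0,-0.5],[0,0,0],100],[[0,0,-0.5],[0,0,0],100]]'

```text
time: 39.85
tcp_pos: [491.0, 9.8, 237.7]
eef_rot: [179.5, 0.0, 91.3]
wrist_force: [0.6, 0.7, 0.2]
grip_width: 0.608
gripper_force: 0.0
```

```bash
python3 -c "
from h import *
a=wp(177,0); print(a); chain((*a,235,91.5),(*a,200,136),(*a,200,180))
W=snap('wrist','w19')
b=blobs(W,(24,60,60),(45,255,255),500,(100,60,460,400),5)[0]
print(fitbox(W,b['cnt'],102,wp(0,0),1.5,75,88,35,12) )
"
```

```text
[665.93934652  11.93331985]
t 39.85 tcp [491.    9.8 237.7] [179.5   0.   91.3] w 0.608 F [0.6 0.7 0.2] j7 [ 28.  24. -45. 122.  25.  43. -31.]
   [-0.009, 0.874, 0.022] [0.003, 0.0, -0.001] rows~ 4.2
   [0.0, -0.0, 0.175] [0.0, 0.0, -0.247] rows~ 6.2
   [0.0, 0.0, 0.0] [0.0, 0.0, -0.244] rows~ 6.1
(array([487.1,   8.5]), np.float64(1.28), array([147.5, 172.3]), array([-0.6,  0.7,  0.4, -0.6]))
```

carry_out --increments '[[[-0.009,0.874,0],[0,0,0],0],[[-0.009,0.874,0],[0,0,0],0],[[-0.009,0.874,0],[0,0,0],0],[[-0.009,0.874,0],[0,0,0],0],[[-0.009,0.874,0],[0,0,0],0],[[-0.009,0.874,0],[0,0,0],0]]'

```text
time: 40.4
tcp_pos: [665.0, 10.8, 231.1]
eef_rot: [-179.9, -0.1, 91.2]
wrist_force: [-0.8, -1.3, -0.9]
grip_width: 0.999
gripper_force: 0.0
```

carry_out --increments '[[[0,0,0],[0,0,-0.25],0],[[0,0,0],[0,0,-0.25],0],[[0,0,0],[0,0,-0.25],0],[[0,0,0],[0,0,-0.25],0],[[0,0,0],[0,0,-0.25],0],[[0,0,0],[0,0,-0.25],0],[[0,0,0],[0,0,-0.25],0],[[0,0,0],[0,0,-0.25],0]]'

```text
time: 41.07
tcp_pos: [660.2, 10.8, 231.8]
eef_rot: [-179.8, -0.1, 136.4]
wrist_force: [0.1, 0.1, -0.3]
grip_width: 1.003
gripper_force: 0.0
```

carry_out --increments '[[[0,0,0],[0,0,-0.25],0],[[0,0,0],[0,0,-0.25],0],[[0,0,0],[0,0,-0.25],0],[[0,0,0],[0,0,-0.25],0],[[0,0,0],[0,0,-0.25],0],[[0,0,0],[0,0,-0.25],0],[[0,0,0],[0,0,-0.25],0],[[0,0,0],[0,0,-0.25],0]]'

```text
time: 41.73
tcp_pos: [661.2, 10.9, 232.3]
eef_rot: [-180.0, -0.2, -178.7]
wrist_force: [-0.3, -0.6, -0.2]
grip_width: 1.002
gripper_force: 0.0
```

```bash
python3 - <<'E'
from h import *
W=snap('wrist','w20'); cv2.imwrite('pics/c20.png',cv2.resize(W['pixels'],(420,315))[:,:,::-1])
a=wp(177,0); chain((*a,100,-178.5))
for b in blobs(W,(0,180,60),(8,255,255),60,(180,80,400,330),3): print(b['a'],b['c'],rect(W,b['cnt'],96),rect(W,b['cnt'],70))
for P in ((*wp(177,0),96),(*wp(177,0),70),(*wp(177-34,0),96),(*wp(177+34,0),96)): print(proj(W,P))
b=blobs(W,(26,150,100),(34,255,255),60,(180,80,400,330),5)
for q in b[:2]:
    P=np.array([onz(W,*u,60)[:2] for u in q['cnt']],np.float32); print('ring',q['a'],cv2.minEnclosingCircle(P))
E
```

```text
t 41.78 tcp [661.4  11.  232.5] [-1.800e+02 -1.000e-01 -1.787e+02] w 0.999 F [ 0.3  0.4 -0.2] j7 [ 33.  45. -63. 100.  44.  64.  47.]
   [-0.024, 0.005, 0.663] [-0.0, -0.001, -0.001] rows~ 3.2
2371.5 (285.8143228617612, 207.8004076182444) (array([660.1,   9.8]), array([52.5, 60.2]), 145.5) (array([667.3,   9.7]), array([57.8, 66.4]), 145.5)
[282.96933208 216.46744514]
[282.95966179 208.82459983]
[282.83200811 178.68928576]
[283.09707188 251.60897261]
ring 275.0 ((641.725341796875, -5.087963104248047), 22.00011444091797)
ring 129.5 ((689.8081665039062, -9.040550231933594), 17.842227935791016)
```

View pics/c20.png

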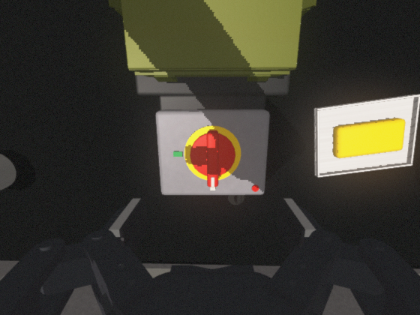

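The handle at column 284 is centred under the jaws, with its bar along the warmer's x (off).

carry_out --increments '[[[-0.025,0,0.2],[0,0,0],0],[[-0.025,0,0.4],[0,0,0],0],[[-0.025,0,0.55],[0,0,0],0],[[-0.025,0,0.66],[0,0,0],0],[[-0.025,0,0.66],[0,0,0],0],[[-0.025,0,0.66],[0,0,0],0]]'

```text
time: 42.28
tcp_pos: [666.6, 11.2, 100.5]
eef_rot: [-180.0, -0.2, -178.7]
wrist_force: [0.0, 0.2, 0.6]
grip_width: 0.997
gripper_force: 0.0
```

carry_out --increments '[[[0,0,0],[0,0,0],255],[[0,0,0],[0,0,0],255],[[0,0,0],[0,0,0],255],[[0,0,0],[0,0,0],255],[[0,0,0],[0,0,0],255],[[0,0,0],[0,0,0],255],[[0,0,0],[0,0,0],255],[[0,0,0],[0,0,0],255],[[0,0,0],[0,0,0],255],[[0,0,0],[0,0,0],255]]' --newtons 40

```text
time: 43.12
tcp_pos: [668.2, 11.6, 102.3]
eef_rot: [180.0, 0.0, -178.7]
wrist_force: [-1.1, -0.2, 5.3]
grip_width: 0.151
gripper_force: 43.0
```

carry_out --increments '[[[0,0,0],[0,0,0.24],255],[[0,0,0],[0,0,0.24],255],[[0,0,0],[0,0,0.24],255],[[0,0,0],[0,0,0.24],255],[[0,0,0],[0,0,0.24],255],[[0,0,0],[0,0,0.24],255],[[0,0,0],[0,0,0.24],255],[[0,0,0],[0,0,0.24],255]]'

```text
time: 43.78
tcp_pos: [667.2, 9.0, 102.3]
eef_rot: [-179.7, 0.1, 138.0]
wrist_force: [-4.1, -3.7, 9.8]
grip_width: 0.155
gripper_force: 43.5
```

carry_out --increments '[[[0,0,0],[0,0,0.245],255],[[0,0,0],[0,0,0.245],255],[[0,0,0],[0,0,0.245],255],[[0,0,0],[0,0,0.245],255],[[0,0,0],[0,0,0.245],255],[[0,0,0],[0,0,0.245],255],[[0,0,0],[0,0,0.245],255],[[0,0,0],[0,0,0.245],255]]'

```text
time: 44.45
tcp_pos: [664.7, 7.7, 102.3]
eef_rot: [-179.5, 0.4, 93.8]
wrist_force: [-8.1, -4.2, 14.1]
grip_width: 0.154
gripper_force: 44.1
```

carry_out --increments '[[[0,0,0],[0,0,0],120],[[0,0,0],[0,0,0],120],[[0,0,0],[0,0,0],120],[[0,0,0],[0,0,0],120],[[0,0,0],[0,0,0],120],[[0,0,-0.2],[0,0,0],120],[[0,0,-0.4],[0,0,0],120],[[0,0,-0.6],[0,0,0],120],[[0,0,-0.8],[0,0,0],120],[[0,0,-0.8],[0,0,0],120]]'

```text
time: 45.28
tcp_pos: [672.8, 13.7, 270.6]
eef_rot: [179.1, -0.1, 94.0]
wrist_force: [0.7, 1.2, 0.6]
grip_width: 0.531
gripper_force: 0.0
```

carry_out --increments '[[[-0.9,-0.2,-0.2],[0,0,0],0],[[-0.9,-0.2,-0.2],[0,0,0],0],[[-0.9,-0.2,-0.2],[0,0,0],0],[[-0.9,-0.2,-0.2],[0,0,0],0],[[-0.9,-0.2,-0.2],[0,0,0],0],[[-0.9,-0.2,-0.2],[0,0,0],0],[[-0.9,-0.2,-0.2],[0,0,0],0]]'

```text
time: 45.87
tcp_pos: [640.3, -173.5, 301.1]
eef_rot: [-180.0, 0.0, 93.8]
wrist_force: [-0.6, 0.7, 0.2]
grip_width: 0.999
gripper_force: 0.0
```

```bash
python3 -c "
from h import *
chain()
S=snap('side','s21'); T=snap('top','t21')
o=np.zeros((420,800,3),np.uint8); o[:,:400]=cv2.resize(S['pixels'][130:280,200:380],(400,420)); o[:,400:]=cv2.resize(T['pixels'][110:260,110:350],(400,420))
cv2.imwrite('pics/c21.png',o[:,:,::-1])"
```

```text
t 45.87 tcp [ 640.3 -173.5  301.1] [-180.     0.    93.8] w 0.999 F [-0.6  0.7  0.2] j7 [ 41.  33. -45.  97.  26.  61.  -9.]
```

View pics/c21.png

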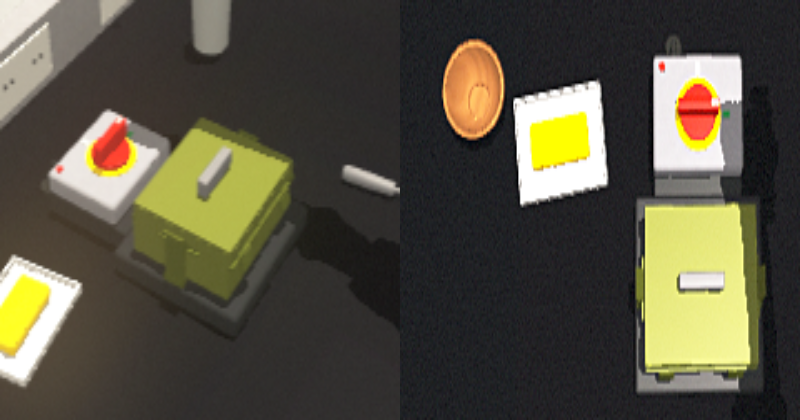

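```bash
python3 -c "
from h import *
print(manip.hand_in())"
```

```text
the job is handed in; nothing more can be done
None
```

The job is handed in at about 46 s: ice pack flat on the drip tray, three pots each in its own bay, lid clicked home (it held against a 77 N upward pull; I saw only the left hook over its flange), then the switch turned on; I overran the picture limit, viewing 16 instead of 14, and the lid press peaked at 53 N at the wrist.

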